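Sweep the scrap out of the vise and oil it

ROBOT

A 6-joint arm with a two-finger parallel gripper is mounted at the origin on the work surface; the furniture and walls round the work are solid. World frame = base frame: x ahead of the robot, y to its left, z up, the work surface at z = 0. Lengths are in mm, angles in rad, forces in N, time in s.
With the tool pointing down it reaches from about 350 to 975 mm from the base axis. Payload 7.1 kg.
Tool frame: the origin (TCP) lies between the finger pads; the fingertips stand 14 mm ahead of it and the grasp point (between the pads) lies 5 mm behind it; z points along the fingers, y is the line along which they close (so a half turn about z gives the same grasp; the last joint's range is limited). The gripper opens to 88 mm and grips with 3 to 60 N. Pads are 20 mm wide; open, the fingers measure 115 mm over their backs; the gripper's body (75 mm by 178 mm) begins 61 mm behind the grasp point.
Start: joints at [1.137, 0.423, 1.63, -0, 1.089, -0.019], TCP at [251.847, 571.995, 236.675] pointing down, gripper open.
Joint ranges: [-3, 3], [-0.9, 2.11], [0.09, 2.58], [-1.31, 4.45], [0.11, 2.69], [-2.54, 2.54]. Speed limits (rad/s): [2.39, 2.39, 3.01, 3.14, 3.14, 3.14].

INTERFACE

Orientations are given as a rotation vector (axis times angle).
In Python, from workcell import ctrl gives the robot as it stands. The module is installed in compiled form; this text tells all that it offers.
- The arm moves only by the tool servo_tool, never from a script. Its argument "plan" is a list of rows, each a list of 3 entries, a list of its own where there are three numbers: the closure, from 0 (fully open) to 1 (shut), then the shift along the world's x, y, z in mm, then the turn about the world's z in degrees. In form: [[hand, [x, y, z], yaw], ...]. A call has 1 to 10 rows; each row is the pose to reach, as a shift and turn from the pose commanded when the call began; what a row does not reach only later rows make up. A row lasts 1/12 s, in which the tool goes at most 41.7 mm and 7.16 degrees, less where a joint would pass 70% of its speed; a pose out of reach is approached as far as the arm can. A call with a gripper value outside its range is refused whole. The fingers move at their own pace and stop on an object; the grip force is fixed at half the most. Time passes only in rows, so rows that repeat a pose let the fingers close. It gives the time, the measured TCP pose, the force, the opening and the grip force at its end, in the units of the state.
- ctrl.get_obs(): the state, without advancing time (a new reading comes with each control period).
- ctrl.get_image(name): name is "scene" or "top" or "wrist"; returns the picture (420x560x3 uint8, blue, green, red); there is no depth.
- ctrl.camera_info(name): a dict with "fovy" (degrees; the focal length in pixels is half the picture's height over the tangent of half this angle, whatever the lens; pixels are square), "cx", "cy" (the principal point, pixels), "rvec" (rotation vector, rad) and "tvec" (3), from world to camera coordinates, as OpenCV has them; the wrist camera has in their place "T_tool_cam" (4x4, takes a point from camera to tool coordinates, whose origin is the TCP and whose axes are the flange's). Camera axes: x right, y down, z forward; pixel columns grow to the right and rows downward; lengths in mm; the calibration is good to about 2 mm. The wrist camera is an equidistant fisheye: a pixel r from the principal point sees the ray r / f radians off the axis. A picture is of the moment at which its call begins: read the wrist's pose just before it. camera_info takes no time and is no camera call.
- ctrl.close_job(): hands the job in; it is judged then, once.
The state is a dict: "t": time; "qpos": joint angles; "qvel": joint speeds; "joint_torque": joint torques, N m; "ee_pos": TCP position; "orientation": TCP orientation; "ft_force": force on the tool from outside, world axes, zero at the start; "moment": the same for the moment, N m; "width": finger opening in mm; "grasp_force": force on a finger pad.
Only numpy, scipy, OpenCV 4.12 (cv2) and the standard library are available. Lean on these libraries where they do the work, as an engineer would, in place of code of your own. Each camera call takes 0.05 s, during which the arm holds its last target. There are 200 camera calls.

TASK

Clear and oil the vise: slide the chip tray squarely in under the chute at the vise's end and let go, then, with the brush in hand and keeping the fingers off any scrap in the vise, sweep every piece of scrap from between the jaws into the tray. Once no scrap is left in the vise, give the oil bottle's cap a full press and let it spring back; tip the whole trayful into the grey scrap bin. Leave the brush standing flat on the bench, the empty tray standing back under the chute, and the tin, spool and tape measure where they were.

Things in the scene. Friction and masses are not known exactly. Their poses are not given: they have to be found in the camera images.
- vise: Blue machine vise on a steel base plate fixed to the bench, turned up to 15 degrees. Origin on the bench under the middle of the jaw gap. x runs across the gap, from the moving jaw with its screw and T-handle (robot side, to x -178) to the fixed jaw. Jaws 120 long (y -60 to +60), inner faces at x -39 and +39, tops 86 high. Below the chute, body and plate end at y -60.
- bed (a point): Middle of the vise's flat bed, 50 above the bench. The gap between the jaws is open at both ends: at the +y end (vise frame) the bed simply stops at y +60, so the brush can come in there level; at the -y end the chute carries on.
- chute_end (a point): Middle of the outer edge of the flat aluminium chute, vise frame y -95: it carries the bed on, 1 mm lower, from y -60 to -95, with 78 between its upright side cheeks, which reach 16 above the bed. Its underside is 46 above the bench, with nothing below it.
- oil_cap (a joint): Black sprung pump cap (35 across) on top of the red oil bottle (centre at x +137, y 0 in the vise frame, behind the fixed jaw, 50 across), short spout towards the jaws. 0 is up; grows as it is pressed straight down; stops at 0.008 m, which takes 6 N (2 N to start). Springs back by itself.
- cap_top (a point): Middle of the top of that cap, moves with it (about 171 above the bench when up).
- chip_tray: Loose steel chip tray like a dustpan, 130 wide (x) x 115 long (y), 0.26 kg, origin under its centre. Floor 3 thick, side walls 32 high, back wall 44 high at y -57 with a black upright grip; the front at y +57 is open, without a lip. Metal scrap slides out when it is tipped front-down 40 degrees or more.
- tray_front (a point): Middle of the tray's open front edge (tray y +57.5), at floor height. When the tray stands under the chute this edge points at the vise and lies some 12 (3 to 30) short of the vise body's end, i.e. tray centre at y -130 in the vise's frame, centred and square. The walls clear the chute by 14: slide it in along the bench.
- tray_grip (a point): Centre of the tray's grip: a block 64 (tray x) x 16 (tray y) x 40 high, at y -50.5 in the tray's frame, its middle 76 above the tray's underside, nothing within 40 in front of or behind it above the walls.
- scrap_bin: Grey open plastic scrap bin fixed on the bench, 185 (x) x 165 (y) x 80 high, walls 4; origin under its centre. Empty at the start.
- chip_brush: Loose hand brush with a wooden back and stiff black bristles, 0.11 kg, standing on its bristles. Origin on the underside of the bristles, under the middle of the head (z up). Head 62 wide (x) x 84 long (y -42 to +42), top 37 high, bristles 60 x 80 x 24 high. Straight handle behind it, y +42 to +125: 20 wide (x), 18 thick (21 to 39 above the underside); grip it from above across its width.
- scrap_a: Scrap: aluminium square bar end 22 x 22 x 18 (mm), 35 g, origin under its centre. At first it lies on the vise bed between the jaws. In some runs it is absent (None).
- scrap_b: Scrap: copper flat bar end 24 x 18 x 16 (mm), 35 g, origin under its centre. At first it lies on the vise bed between the jaws. In some runs it is absent (None).
- scrap_c: Scrap: brass hexagon bar end 25 over corners, 17 high (mm), 35 g, origin under its centre. At first it lies on the vise bed between the jaws. In some runs it is absent (None).
- scrap_d: Scrap: brass cube-like bar end 20 x 20 x 20 (mm), 35 g, origin under its centre. At first it lies on the vise bed between the jaws. In some runs it is absent (None).
- scrap_e: Scrap: aluminium hexagon bar end 25 over corners, 19 high (mm), 35 g, origin under its centre. At first it lies on the vise bed between the jaws. In some runs it is absent (None).
- scrap_f: Scrap: copper flat bar end 24 x 20 x 15 (mm), 35 g, origin under its centre. At first it lies on the vise bed between the jaws. In some runs it is absent (None).
- wax_tin: Round brown tin 70 across, 30 high, bystander. Origin under its centre.
- spool_red: Spool of red wire 58 across, 40 high, bystander. Origin under its centre.
- tape_measure: Yellow tape measure 36 x 89 x 65 high, bystander. Origin under its centre.

How it is judged (in metres and radians):
On the way, in this order (a step that is already met when the one before it is completed fails the run):
1. the chip tray stands under the chute, let go (x of chip_tray in the frame of vise between -0.02 and 0.02 m and y of chip_tray in the frame of vise between -0.15 and -0.112 m and angle between the y axis of chip_tray and the y axis of vise, either way round below 0.2 rad and y of tray_grip in the frame of vise below -0.15 m and height (world z) of chip_tray below 0.006 m and angle between chip_tray's own z axis and vertical below 0.06 rad and contact force between the fingers and chip_tray below 0.3 N), for 0.2 s.
2. the brush pushes scrap that lies in the vise (((contact force between chip_brush and scrap_a above 0.05 N and (x of scrap_a in the frame of vise between -0.042 and 0.042 m and y of scrap_a in the frame of vise between -0.06 and 0.06 m and z of scrap_a in the frame of vise between 0.04 and 0.09 m)) or (contact force between chip_brush and scrap_b above 0.05 N and (x of scrap_b in the frame of vise between -0.042 and 0.042 m and y of scrap_b in the frame of vise between -0.06 and 0.06 m and z of scrap_b in the frame of vise between 0.04 and 0.09 m)) or (contact force between chip_brush and scrap_c above 0.05 N and (x of scrap_c in the frame of vise between -0.042 and 0.042 m and y of scrap_c in the frame of vise between -0.06 and 0.06 m and z of scrap_c in the frame of vise between 0.04 and 0.09 m)) or (contact force between chip_brush and scrap_d above 0.05 N and (x of scrap_d in the frame of vise between -0.042 and 0.042 m and y of scrap_d in the frame of vise between -0.06 and 0.06 m and z of scrap_d in the frame of vise between 0.04 and 0.09 m)) or (contact force between chip_brush and scrap_e above 0.05 N and (x of scrap_e in the frame of vise between -0.042 and 0.042 m and y of scrap_e in the frame of vise between -0.06 and 0.06 m and z of scrap_e in the frame of vise between 0.04 and 0.09 m)) or (contact force between chip_brush and scrap_f above 0.05 N and (x of scrap_f in the frame of vise between -0.042 and 0.042 m and y of scrap_f in the frame of vise between -0.06 and 0.06 m and z of scrap_f in the frame of vise between 0.04 and 0.09 m)))).
3. all the scrap lies in the tray (x of scrap_a in the frame of chip_tray between -0.066 and 0.066 m and y of scrap_a in the frame of chip_tray between -0.062 and 0.062 m and z of scrap_a in the frame of chip_tray between -0.005 and 0.042 m and x of scrap_b in the frame of chip_tray between -0.066 and 0.066 m and y of scrap_b in the frame of chip_tray between -0.062 and 0.062 m and z of scrap_b in the frame of chip_tray between -0.005 and 0.042 m and x of scrap_c in the frame of chip_tray between -0.066 and 0.066 m and y of scrap_c in the frame of chip_tray between -0.062 and 0.062 m and z of scrap_c in the frame of chip_tray between -0.005 and 0.042 m and x of scrap_d in the frame of chip_tray between -0.066 and 0.066 m and y of scrap_d in the frame of chip_tray between -0.062 and 0.062 m and z of scrap_d in the frame of chip_tray between -0.005 and 0.042 m and x of scrap_e in the frame of chip_tray between -0.066 and 0.066 m and y of scrap_e in the frame of chip_tray between -0.062 and 0.062 m and z of scrap_e in the frame of chip_tray between -0.005 and 0.042 m and x of scrap_f in the frame of chip_tray between -0.066 and 0.066 m and y of scrap_f in the frame of chip_tray between -0.062 and 0.062 m and z of scrap_f in the frame of chip_tray between -0.005 and 0.042 m), for 0.2 s.
4. the oil bottle's cap is pressed right down (value of joint oil_cap above 0.0065 m).
At the end, for the whole second after the job is handed in: All scrap lies in the scrap bin; the empty chip tray stands level under the chute (centre 112 to 150 mm out along the vise's -y, within 20 mm of its middle, square within 11 degrees); the brush stands flat on its bristles on the bench; the cap is up; all at rest (all of step 1 and x of scrap_a in the frame of scrap_bin between -0.09 and 0.09 m and y of scrap_a in the frame of scrap_bin between -0.08 and 0.08 m and z of scrap_a in the frame of scrap_bin between -0.01 and 0.075 m and x of scrap_b in the frame of scrap_bin between -0.09 and 0.09 m and y of scrap_b in the frame of scrap_bin between -0.08 and 0.08 m and z of scrap_b in the frame of scrap_bin between -0.01 and 0.075 m and x of scrap_c in the frame of scrap_bin between -0.09 and 0.09 m and y of scrap_c in the frame of scrap_bin between -0.08 and 0.08 m and z of scrap_c in the frame of scrap_bin between -0.01 and 0.075 m and x of scrap_d in the frame of scrap_bin between -0.09 and 0.09 m and y of scrap_d in the frame of scrap_bin between -0.08 and 0.08 m and z of scrap_d in the frame of scrap_bin between -0.01 and 0.075 m and x of scrap_e in the frame of scrap_bin between -0.09 and 0.09 m and y of scrap_e in the frame of scrap_bin between -0.08 and 0.08 m and z of scrap_e in the frame of scrap_bin between -0.01 and 0.075 m and x of scrap_f in the frame of scrap_bin between -0.09 and 0.09 m and y of scrap_f in the frame of scrap_bin between -0.08 and 0.08 m and z of scrap_f in the frame of scrap_bin between -0.01 and 0.075 m and linear speed of each of scrap_a, scrap_b, scrap_c, scrap_d, scrap_e, scrap_f below 0.05 m/s and linear speed of each of chip_tray, chip_brush below 0.02 m/s and height (world z) of chip_brush below 0.01 m and angle between chip_brush's own z axis and vertical below 0.15 rad and value of joint oil_cap below 0.002 m); the robot touches nothing.
It fails at once if a finger pushes scrap that lies between the vise's jaws ((contact force between the fingers and scrap_a above 1 N and (x of scrap_a in the frame of vise between -0.042 and 0.042 m and y of scrap_a in the frame of vise between -0.06 and 0.06 m and z of scrap_a in the frame of vise between 0.04 and 0.09 m)) or (contact force between the fingers and scrap_b above 1 N and (x of scrap_b in the frame of vise between -0.042 and 0.042 m and y of scrap_b in the frame of vise between -0.06 and 0.06 m and z of scrap_b in the frame of vise between 0.04 and 0.09 m)) or (contact force between the fingers and scrap_c above 1 N and (x of scrap_c in the frame of vise between -0.042 and 0.042 m and y of scrap_c in the frame of vise between -0.06 and 0.06 m and z of scrap_c in the frame of vise between 0.04 and 0.09 m)) or (contact force between the fingers and scrap_d above 1 N and (x of scrap_d in the frame of vise between -0.042 and 0.042 m and y of scrap_d in the frame of vise between -0.06 and 0.06 m and z of scrap_d in the frame of vise between 0.04 and 0.09 m)) or (contact force between the fingers and scrap_e above 1 N and (x of scrap_e in the frame of vise between -0.042 and 0.042 m and y of scrap_e in the frame of vise between -0.06 and 0.06 m and z of scrap_e in the frame of vise between 0.04 and 0.09 m)) or (contact force between the fingers and scrap_f above 1 N and (x of scrap_f in the frame of vise between -0.042 and 0.042 m and y of scrap_f in the frame of vise between -0.06 and 0.06 m and z of scrap_f in the frame of vise between 0.04 and 0.09 m))).
It fails at once if the oil cap is pressed while scrap still lies in the vise (value of joint oil_cap above 0.005 m and ((x of scrap_a in the frame of vise between -0.042 and 0.042 m and y of scrap_a in the frame of vise between -0.06 and 0.06 m and z of scrap_a in the frame of vise between 0.04 and 0.09 m) or (x of scrap_b in the frame of vise between -0.042 and 0.042 m and y of scrap_b in the frame of vise between -0.06 and 0.06 m and z of scrap_b in the frame of vise between 0.04 and 0.09 m) or (x of scrap_c in the frame of vise between -0.042 and 0.042 m and y of scrap_c in the frame of vise between -0.06 and 0.06 m and z of scrap_c in the frame of vise between 0.04 and 0.09 m) or (x of scrap_d in the frame of vise between -0.042 and 0.042 m and y of scrap_d in the frame of vise between -0.06 and 0.06 m and z of scrap_d in the frame of vise between 0.04 and 0.09 m) or (x of scrap_e in the frame of vise between -0.042 and 0.042 m and y of scrap_e in the frame of vise between -0.06 and 0.06 m and z of scrap_e in the frame of vise between 0.04 and 0.09 m) or (x of scrap_f in the frame of vise between -0.042 and 0.042 m and y of scrap_f in the frame of vise between -0.06 and 0.06 m and z of scrap_f in the frame of vise between 0.04 and 0.09 m))).
It fails at once if the tin, the spool or the tape measure is moved (distance of any of wax_tin, spool_red, tape_measure from where it was at the start of the episode above 0.03 m).
Of scrap_a, scrap_b, scrap_c, scrap_d, scrap_e, scrap_f only 3 to 6 are there at a start; the rules pass over those that are not, and their reading is None.
At some moment in a run one of chip_brush, chip_tray may be knocked a few centimetres aside while the robot is not near it.
It also fails if it takes over 210 s, if anything falls off the work surface, if the arm or the gripper's body presses on something with over 40 N, if the wrist force passes 120 N, or if a joint passes its speed limit or range.

## Working session

There is one attempt and no reset: what is moved stays moved. The work goes in short steps, Python scripts to look and compute and a tool call to move; the robot and the scene stay as the last step left them, time stands still between calls to the robot, and variables do not carry over. Pictures are saved under pics/ and viewed, at most 14 in all, crops included, and the job is handed in when it is done.

Besides the shell and the picture viewer there is one more tool, called after "Call:" as name(argument=value, ...), one argument or row to a line, values as JSON. servo_tool: Moves the arm, as the interface text tells. Its arguments: {"type":"object","properties":{"plan":{"type":"array"}},"required":["plan"]}

```bash
mkdir -p pics; cat > h.py <<'E'
import cv2, numpy as np
from workcell import ctrl
from scipy.spatial.transform import Rotation as R
def cam(n):
    c=ctrl.camera_info(n); f=210/np.tan(np.radians(c["fovy"])/2)
    return c,f
def ray(n,u,v,obs=None):
    c,f=cam(n); x=(u-c["cx"])/f; y=(v-c["cy"])/f
    if n=="wrist":
        r=np.hypot(x,y); d=np.array([x/r*np.sin(r),y/r*np.sin(r),np.cos(r)]) if r>1e-9 else np.array([0,0,1.])
        T=np.array(c["T_tool_cam"]); o=obs or ctrl.get_obs()
        Rt=R.from_rotvec(o["orientation"]).as_matrix()
        return Rt@T[:3,3]+np.array(o["ee_pos"]), Rt@T[:3,:3]@d
    Rm=cv2.Rodrigues(np.array(c["rvec"],float))[0]; t=np.array(c["tvec"],float).ravel()
    return -Rm.T@t, Rm.T@np.array([x,y,1])
def pt(n,u,v,z,obs=None):
    o,d=ray(n,u,v,obs); return o+d*(z-o[2])/d[2]
def proj(n,p):
    c,f=cam(n); Rm=cv2.Rodrigues(np.array(c["rvec"],float))[0]
    q=Rm@np.array(p,float)+np.array(c["tvec"],float).ravel(); return np.array([c["cx"]+f*q[0]/q[2],c["cy"]+f*q[1]/q[2]])
def snap(n,name):
    o=ctrl.get_obs(); im=ctrl.get_image(n); cv2.imwrite(f"pics/{name}.png",im); return im,o
E
python3 - <<'E'
from h import *
for n in("top","scene","wrist"):
    snap(n,n+"0"); print(n,ctrl.camera_info(n))
a=cv2.imread("pics/top0.png");cv2.imwrite("pics/top0b.png",cv2.resize(a,(800,600),interpolation=cv2.INTER_CUBIC))
print(ctrl.get_obs())
E
```

```text
top {'fovy': 52.04382061263614, 'cx': 277.4616462234421, 'cy': 209.60087157224342, 'rvec': array([ 2.179314  , -2.13083586,  0.09323089]), 'tvec': array([  -7.06027391,  511.53432915, 1224.29258263])}
scene {'fovy': 53.672897929721636, 'cx': 274.41884356086564, 'cy': 207.17549247404366, 'rvec': array([ 1.96623988, -1.06756404,  0.5641489 ]), 'tvec': array([-273.38531755,  354.9427994 ,  866.09696428])}
wrist {'fovy': 65.70646984690485, 'cx': 276.6656880103028, 'cy': 206.16645114995168, 'T_tool_cam': array([[ 3.14938190e-04, -9.69709305e-01, -2.44261672e-01,
         6.62869824e+01],
       [ 9.99999948e-01,  2.88439679e-04,  1.44253219e-04,
         1.28624477e+00],
       [-6.94289303e-05, -2.44261704e-01,  9.69709346e-01,
        -1.47982672e+02],
       [ 0.00000000e+00,  0.00000000e+00,  0.00000000e+00,
         1.00000000e+00]])}
{'t': 0.15, 'qpos': array([ 1.13700644e+00,  4.23640492e-01,  1.63052253e+00,  1.00797667e-05,
        1.08862604e+00, -1.89657078e-02]), 'qvel': array([-2.09972829e-03, -3.20056347e-03, -2.95578333e-03,  3.99401609e-04,
        1.69770608e-03,  7.67771489e-05]), 'joint_torque': array([-4.58995910e-04, -5.44981956e+01, -2.73918700e+01,  6.42458489e-02,
        2.05005199e-02, -5.99910436e-05]), 'ee_pos': array([251.66610195, 571.62029679, 236.09258662]), 'orientation': array([-6.46892355e-01, -3.07398593e+00,  1.82806157e-03]), 'ft_force': array([-0.21457987, -1.41140605,  0.09690088]), 'moment': array([-0.02599069,  0.00457792,  0.01939617]), 'grasp_force': 0.0, 'width': 87.73939430581859}
```

View pics/top0b.png

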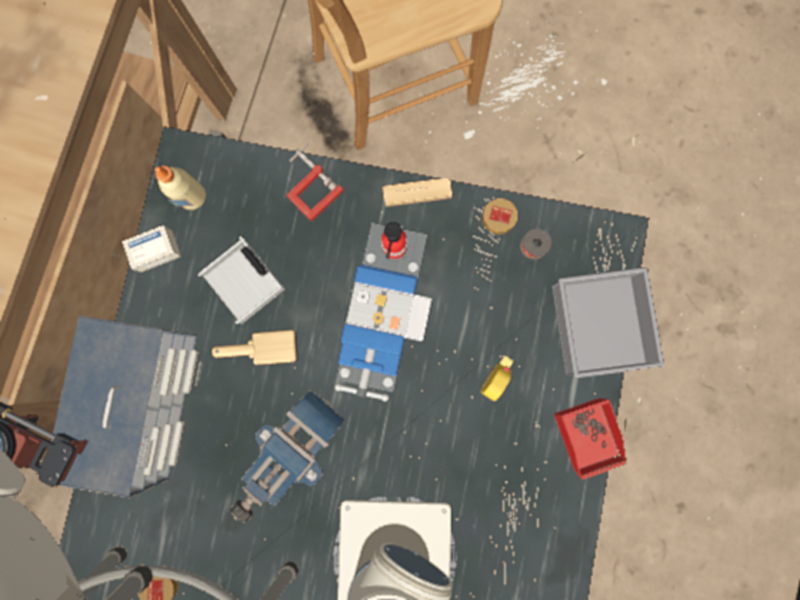

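View pics/scene0.png

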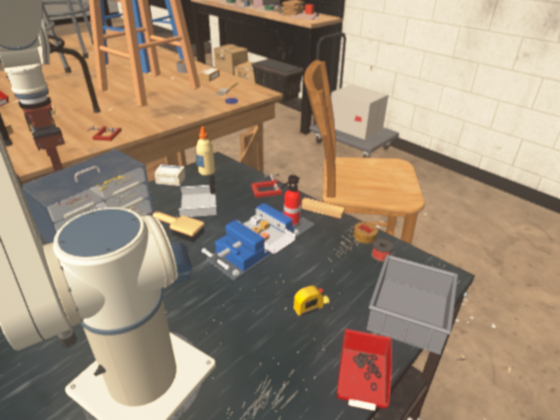

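```bash
cat > m.py <<'E'
from h import *
im=cv2.imread("pics/top0.png"); hsv=cv2.cvtColor(im,cv2.COLOR_BGR2HSV)
def blobs(lo,hi,name,z,roi,amin=60):
    m=cv2.inRange(hsv,np.array(lo),np.array(hi)); k=np.zeros_like(m); x0,y0,x1,y1=roi; k[y0:y1,x0:x1]=m[y0:y1,x0:x1]
    for c in cv2.findContours(k,cv2.RETR_EXTERNAL,cv2.CHAIN_APPROX_NONE)[0]:
        if cv2.contourArea(c)<amin: continue
        b=cv2.boxPoints(cv2.minAreaRect(c)); w=np.array([pt("top",u,v,z)[:2] for u,v in b])
        e1,e2=w[1]-w[0],w[2]-w[1]
        print(name,cv2.contourArea(c),"c",w.mean(0).round(1),"e",np.linalg.norm(e1).round(1),np.degrees(np.arctan2(e1[1],e1[0])).round(1),np.linalg.norm(e2).round(1),np.degrees(np.arctan2(e2[1],e2[0])).round(1))
        cv2.drawContours(im,[b.astype(int)],0,(0,0,255),1)
blobs((100,130,90),(125,255,255),"blue",86,(230,170,310,270))
blobs((10,60,120),(30,200,255),"brush",37,(140,220,215,265))
blobs((0,0,120),(180,40,255),"tray",40,(130,160,205,230))
blobs((0,0,120),(180,40,255),"bed/chute",50,(235,190,310,245))
blobs((0,0,90),(180,40,180),"bin",80,(380,180,470,270))
blobs((0,0,0),(180,255,45),"grip",96,(150,160,195,200),30)
a=cv2.resize(im[160:280,230:390][:, :80],(400,600),interpolation=cv2.INTER_CUBIC); b=cv2.resize(im[160:280,135:215],(400,600),interpolation=cv2.INTER_CUBIC)
cv2.imwrite("pics/crop1.png",np.hstack([b,a]))
E
python3 m.py
```

```text
blue 1060.0 c [407.4  52.5] e 74.8 -10.5 118.0 -101.0
blue 420.5 c [545.9  25.7] e 31.6 -9.9 117.9 -100.7
brush 874.0 c [405.1 290.3] e 170.9 -84.0 66.1 -172.8
tray 1634.5 c [541.6 325.1] e 122.3 -48.9 144.8 -139.2
bed/chute 1622.5 c [485.7  20.2] e 91.4 -10.0 161.3 -100.8
bin 5536.0 c [ 474.4 -396.3] e 232.8 -88.9 245.8 178.7
```

View pics/crop1.png

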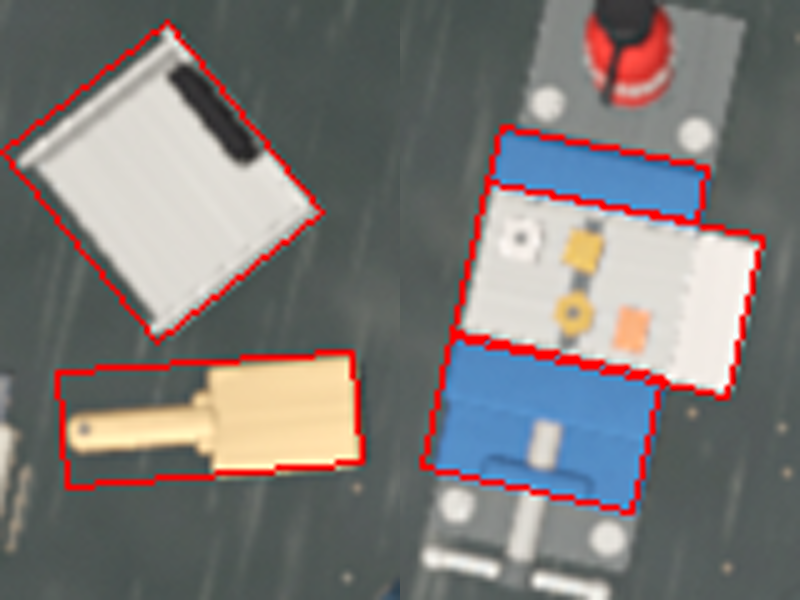

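```bash
python3 - <<'E'
from h import *
print("grip",pt("top",178,183,96).round(1),"cam",ray("top",277,209)[0].round(0))
print("head",pt("top",135+283/5,160+415/5,37).round(1),"tip",pt("top",135+72/5,160+432/5,39).round(1))
for u,v in((554,282),(645,268),(663,366),(570,376)): print("bin",pt("top",u*.7,v*.7,80).round(0))
for n,u,v in(("al",518,238),("cube",583,250),("hex",574,314),("cu",632,328)): print(n,pt("top",230+(u-400)/5,160+v/5,66).round(0))
print("cap",pt("top",230+(625-400)/5,160+12/5,171).round(0))
for n,u,v in(("tin",500,216),("spool",535,243),("tape",497,380)): print(n,pt("top",u*.7,v*.7,35).round(0))
E
```

```text
grip [572.7 281.4  96. ] cam [ 376.  -25. 1272.]
head [408.7 248.9  37. ] tip [396.1 369.9  39. ]
bin [ 547. -303.   80.]
bin [ 578. -479.   80.]
bin [ 389. -510.   80.]
bin [ 366. -333.   80.]
al [512.  71.  66.]
cube [506.  34.  66.]
hex [469.  38.  66.]
cu [462.   5.  66.]
cap [620.  10. 171.]
tin [ 687. -204.   35.]
spool [ 632. -275.   35.]
tape [ 354. -200.   35.]
```

Call:
servo_tool(
  plan=[
    [0,[40,-40,0],-7],
    [0,[80,-80,0],-14],
    [0,[120,-120,10],-21],
    [0,[160,-160,20],-27],
    [0,[200,-200,20],-27],
    [0,[240,-230,20],-27],
    [0,[270,-260,20],-27],
    [0,[300,-280,20],-27],
    [0,[310,-285,20],-27],
    [0,[310,-285,20],-27],
  ],
)

```text
t: 0.98
ee_pos: [558.4, 288.9, 256.5]
orientation: [-1.347, -2.838, 0.0]
ft_force: [0.6, 0.7, -0.3]
width: 87.7
grasp_force: 0.0
```

```bash
python3 - <<'E'
from h import *
im,o=snap("wrist","w1"); print(o["ee_pos"].round(1),o["orientation"].round(3))
E
```

```text
[558.4 288.9 256.5] [-1.347 -2.838  0.   ]
```

View pics/w1.png

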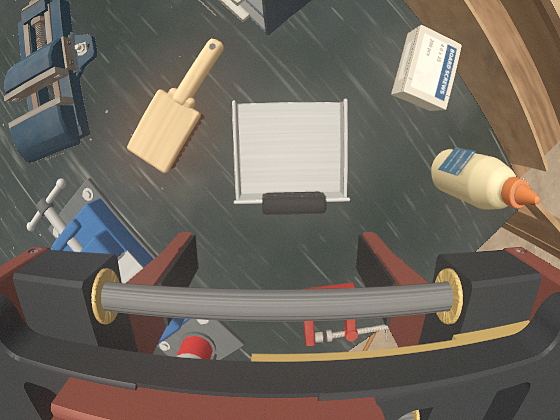

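```bash
cat > g.py <<'E'
from h import *
def rep(name,obs,L,n="wrist"):
    for l,u,v,z in L: print(l,pt(n,u,v,z,obs).round(1))
E
python3 - <<'E'
from g import *
o=ctrl.get_obs(); o["ee_pos"]=np.array([558.4,288.9,256.5]);o["orientation"]=np.array([-1.347,-2.838,0])
print(ray("wrist",277,206,o)[0])
rep("",o,[("fl",234,101,32),("fr",347,99,32),("bl",237,203,44),("br",350,201,44),("gl",264,193,96),("gr",325,193,96),("gbl",263,213,96),("gbr",327,213,96),("headA",157,88,37),("headB",128,151,37),("headC",163,172,37),("headD",201,106,37),("tip",216,43,39)])
im=cv2.imread("pics/w1.png"); g=cv2.cvtColor(im,cv2.COLOR_BGR2GRAY)
m=np.zeros_like(g); m[185:222,250:345]=(g[185:222,250:345]<70)*255
for c in cv2.findContours(m,cv2.RETR_EXTERNAL,cv2.CHAIN_APPROX_NONE)[0]:
    if cv2.contourArea(c)>200: print(cv2.boundingRect(c),cv2.minAreaRect(c))
print(g[175:225,295])
E
```

```text
[517.00637567 341.40299438 404.49030463]
fl [461.  333.6  32. ]
fr [558.7 417.9  32. ]
bl [536.9 245.3  44. ]
br [636.3 329.7  44. ]
gl [548.3 283.7  96. ]
gr [594.3 321.4  96. ]
gbl [560.1 267.4  96. ]
gbr [609.2 307.5  96. ]
headA [377.9 291.6  37. ]
headB [392.5 209.3  37. ]
headC [444.6 216.9  37. ]
headD [435.  306.3  37. ]
tip [402.4 373.8  39. ]
[213 212 212 213 215 209 211 219 217 219 213 212 213 214 215 219 210  66
  90  78  86  91  84  82  82  81  85  83  86  82  86  83  78  75  76  78
  76  66  72  88  89  92  90  90  94  93  87  91  90  90]
```

Call:
servo_tool(
  plan=[
    [0,[19,6,-30],1],
    [0,[19,6,-70],1],
    [0,[19,6,-110],1],
    [0,[19,6,-130],1],
    [0,[19,6,-130],1],
    [0,[19,6,-130],1],
  ],
)

```text
t: 1.53
ee_pos: [575.5, 296.4, 125.5]
orientation: [-1.321, -2.848, 0.003]
ft_force: [1.6, -0.2, 0.2]
width: 87.8
grasp_force: 0.0
```

Call:
servo_tool(
  plan=[
    [0,[0,0,0],0],
    [0,[0,0,0],0],
    [0,[0,0,0],0],
  ],
)

```text
t: 1.78
ee_pos: [577.4, 297.3, 128.8]
orientation: [1.321, 2.848, 0.005]
ft_force: [-0.3, -0.1, 0.2]
width: 87.5
grasp_force: 0.0
```

Call:
servo_tool(
  plan=[
    [0,[3.5,-4.5,-10],0],
    [0,[3.5,-4.5,-35],0],
    [0,[3.5,-4.5,-50],0],
    [0,[3.5,-4.5,-58],0],
    [0,[3.5,-4.5,-58],0],
    [0,[3.5,-4.5,-58],0],
    [0,[3.5,-4.5,-58],0],
  ],
)

```text
t: 2.37
ee_pos: [580.5, 292.4, 69.5]
orientation: [1.321, 2.849, 0.002]
ft_force: [0.0, 0.5, 0.3]
width: 87.5
grasp_force: 0.0
```

Call:
servo_tool(
  plan=[
    [1,[0,0,0],0],
    [1,[0,0,0],0],
    [1,[0,0,0],0],
    [1,[0,0,0],0],
    [1,[0,0,0],0],
    [1,[0,0,0],0],
    [1,[0,0,0],0],
    [1,[0,0,0],0],
  ],
)

```text
t: 3.03
ee_pos: [579.8, 292.1, 69.0]
orientation: [1.322, 2.85, -0.0]
ft_force: [-1.4, -1.5, 4.9]
width: 64.2
grasp_force: 30.0
```

Call:
servo_tool(
  plan=[
    [1,[0,0,10],0],
    [1,[0,0,25],0],
    [1,[0,0,40],0],
    [1,[0,0,60],0],
    [1,[0,0,80],0],
    [1,[0,0,100],0],
    [1,[0,0,100],0],
    [1,[0,0,100],0],
    [1,[0,0,100],0],
    [1,[0,0,100],0],
  ],
)

```text
t: 3.87
ee_pos: [578.8, 291.7, 166.8]
orientation: [-1.321, -2.848, 0.003]
ft_force: [-0.2, 0.1, -2.4]
width: 64.2
grasp_force: 30.0
```

```bash
python3 - <<'E'
from h import *
a,o=snap("wrist","w2"); b,_=snap("scene","s2"); print(o["ee_pos"].round(1),o["ft_force"].round(1),o["moment"].round(2))
b=b[120:300,80:360]
cv2.imwrite("pics/v2.png",np.hstack([cv2.resize(a,(400,300)),cv2.resize(b,(400,257))[:,:] if 0 else cv2.copyMakeBorder(cv2.resize(b,(400,257)),0,43,0,0,0)]))
E
```

```text
[578.8 291.7 166.8] [-0.2  0.1 -2.4] [-0.06 -0.04 -0.02]
```

View pics/v2.png

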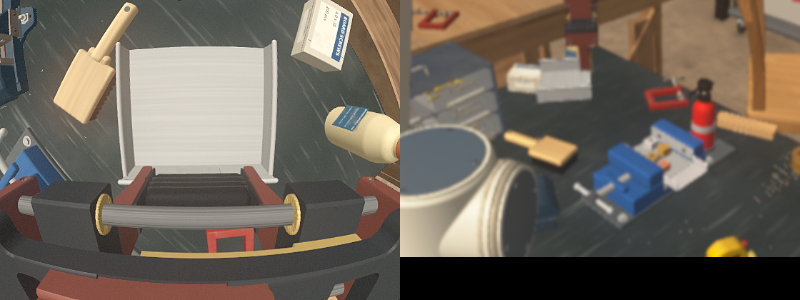

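Call:
servo_tool(
  plan=[
    [1,[0,0,30],0],
    [1,[0,0,70],0],
    [1,[0,-10,110],-4],
    [1,[-10,-40,110],-9],
    [1,[-20,-75,110],-14],
    [1,[-30,-110,110],-19],
    [1,[-40,-145,110],-24],
    [1,[-50,-180,110],-29],
    [1,[-60,-215,110],-34],
    [1,[-70,-250,110],-39],
  ],
)

```text
t: 4.8
ee_pos: [508.6, 40.7, 277.9]
orientation: [-2.201, -2.24, 0.001]
ft_force: [0.8, -0.5, -3.5]
width: 63.7
grasp_force: 30.0
```

Call:
servo_tool(
  plan=[
    [1,[-10,-35,0],-4],
    [1,[-20,-70,0],-8],
    [1,[-30,-105,0],-12],
    [1,[-40,-140,0],-12],
    [1,[-50,-175,0],-12],
    [1,[-58,-205,0],-12],
    [1,[-62,-220,0],-12],
    [1,[-62,-220,0],-12],
    [1,[-62,-220,0],-12],
    [1,[-62,-220,0],-12],
  ],
)

```text
t: 5.63
ee_pos: [447.7, -177.2, 278.1]
orientation: [-2.419, -2.002, 0.0]
ft_force: [0.6, 0.6, -3.5]
width: 64.3
grasp_force: 30.0
```

```bash
python3 - <<'E'
from h import *
a,o=snap("wrist","w3"); print(o["ee_pos"].round(1),o["orientation"].round(3),o["t"])
E
```

```text
[ 447.7 -177.2  278.1] [-2.419 -2.002  0.   ] 5.6333
```

View pics/w3.png

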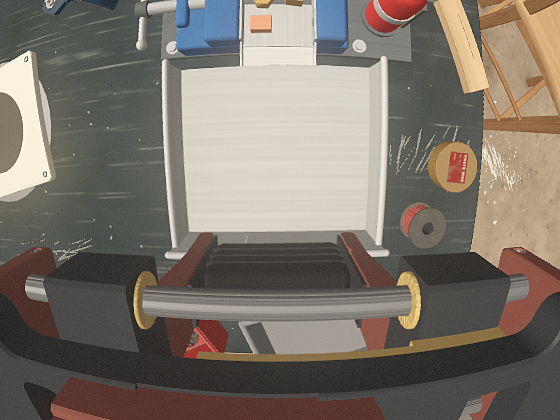

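```bash
python3 - <<'E'
from g import *
o=ctrl.get_obs(); o["ee_pos"]=np.array([447.7,-177.2,278.1]);o["orientation"]=np.array([-2.419,-2.002,0])
rep("",o,[("mj_end",240,52,86),("fj_end",314,52,86),("mj_out",182,53,86),("fj_out",348,52,86),("mj2",240,8,86),("fj2",314,8,86)])
E
```

```text
mj_end [437.9 -25.5  86. ]
fj_end [513.4 -39.8  86. ]
mj_out [376.9 -10.9  86. ]
fj_out [549.3 -44.7  86. ]
mj2 [446.7  24.4  86. ]
fj2 [523.5   9.8  86. ]
```

Call:
servo_tool(
  plan=[
    [1,[0,-2,-40],0],
    [1,[0,-2,-80],0],
    [1,[0,-2,-115],0],
    [1,[0,-2,-145],0],
    [1,[0,-2,-170],0],
    [1,[0,-2,-190],0],
    [1,[0,-2,-200],0],
    [1,[0,-2,-204],0],
    [1,[0,-2,-204],0],
    [1,[0,-2,-204],0],
  ],
)

```text
t: 6.52
ee_pos: [448.6, -179.8, 75.3]
orientation: [2.419, 2.003, 0.001]
ft_force: [0.3, 0.5, -3.3]
width: 63.9
grasp_force: 30.0
```

Call:
servo_tool(
  plan=[
    [1,[0,0,-3],0],
    [1,[0,0,-5],0],
    [1,[0,0,-6],0],
    [1,[0,0,-6],0],
  ],
)

```text
t: 6.85
ee_pos: [448.2, -180.1, 69.1]
orientation: [2.419, 2.002, 0.001]
ft_force: [0.5, 1.0, -0.6]
width: 63.7
grasp_force: 30.0
```

Call:
servo_tool(
  plan=[
    [1,[1,6,0],0],
    [1,[2,14,0],0],
    [1,[3.3,22,0],0],
    [1,[4.6,31,0],0],
    [1,[5.5,37,0],0],
    [1,[5.8,39.4,0],0],
    [1,[5.8,39.4,0],0],
    [1,[5.8,39.4,0],0],
  ],
)

```text
t: 7.52
ee_pos: [454.1, -139.3, 69.0]
orientation: [2.419, 2.004, 0.001]
ft_force: [1.0, 0.1, 6.5]
width: 63.9
grasp_force: 30.0
```

```bash
python3 - <<'E'
from h import *
a,o=snap("wrist","w4"); b,_=snap("top","t4"); print(o["ee_pos"].round(1),o["ft_force"].round(1))
cv2.imwrite("pics/v4.png",np.hstack([cv2.resize(a[:,60:480],(400,400)),cv2.resize(b[160:260,230:330],(400,400),interpolation=cv2.INTER_CUBIC)]))
E
```

```text
[ 454.1 -139.3   69. ] [1.  0.1 6.5]
```

View pics/v4.png

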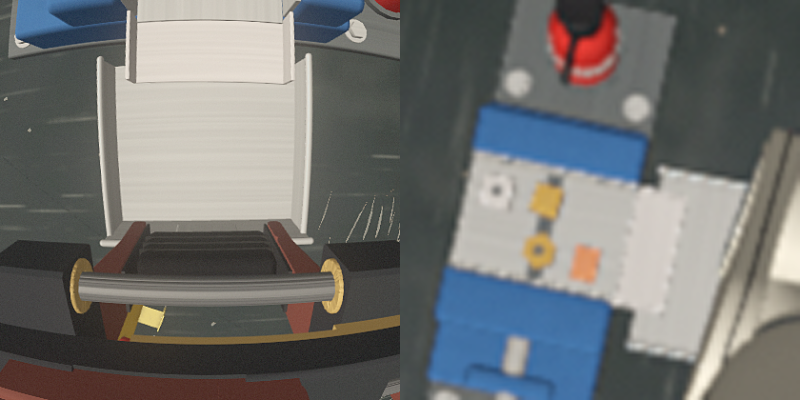

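Call:
servo_tool(
  plan=[
    [1,[2.5,-1.5,0],0],
    [1,[5,-2,0],0],
    [1,[5,-2,0],0],
    [1,[5,-2,0],0],
    [0,[5,-2,0],0],
    [0,[5,-2,0],0],
    [0,[5,-2,0],0],
    [0,[5,-2,0],0],
    [0,[5,-2,0],0],
    [0,[5,-2,0],0],
  ],
)

```text
t: 8.45
ee_pos: [458.7, -142.4, 68.5]
orientation: [-2.42, -2.003, -0.0]
ft_force: [0.3, 0.5, -0.1]
width: 87.5
grasp_force: 0.0
```

Call:
servo_tool(
  plan=[
    [0,[0,0,5],0],
    [0,[0,0,25],0],
    [0,[0,0,65],0],
    [0,[0,0,105],0],
    [0,[0,0,145],0],
    [0,[0,0,185],0],
    [0,[0,0,200],0],
    [0,[0,0,200],0],
    [0,[0,0,200],0],
  ],
)

```text
t: 9.2
ee_pos: [458.8, -142.6, 269.4]
orientation: [2.419, 2.002, 0.002]
ft_force: [0.4, 0.1, -0.8]
width: 87.7
grasp_force: 0.0
```

```bash
python3 - <<'E'
from h import *
a,o=snap("wrist","w5"); np.save("o5.npy",np.r_[o["ee_pos"],o["orientation"]]); print(o["ee_pos"].round(1),o["orientation"].round(3),o["t"],o["width"])
cv2.imwrite("pics/v5.png",cv2.resize(a[0:240,120:440],(800,600),interpolation=cv2.INTER_CUBIC))
E
```

```text
[ 458.8 -142.6  269.4] [2.419e+00 2.002e+00 2.000e-03] 9.2 87.70558813702516
```

View pics/v5.png

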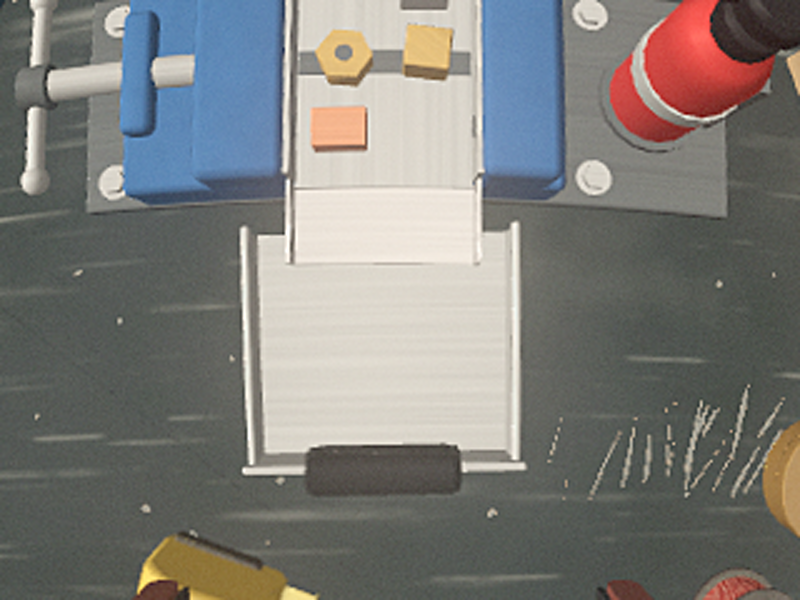

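```bash
python3 - <<'E'
from g import *
d=np.load("o5.npy"); o={"ee_pos":d[:3],"orientation":d[3:]}
rep("",o,[(l,120+u/2.5,v/2.5,z) for l,u,v,z in [("plL",90,213,10),("plR",725,217,10),("chL",293,262,49),("chR",477,262,49),("tfL",243,228,32),("tfR",518,224,32),("tbL",243,470,44),("tbR",526,466,44),("bedL",294,188,50),("bedR",476,188,50),
 ("hex",344,52,67),("cube",428,38,70),("cu",340,125,66),("bolt1",118,182,15),("bolt2",594,178,15),("capb",650,120,0)]])
E
```

```text
plL [330.3  10.1  10. ]
plR [654.5 -51.8  10. ]
chL [433.3 -44.   49. ]
chR [514.4 -59.6  49. ]
tfL [411.4 -21.2  32. ]
tfR [539.  -43.9  32. ]
tbL [ 389.8 -133.9   44. ]
tbR [ 521.4 -157.    44. ]
bedL [440.3 -10.8  50. ]
bedR [520.2 -26.1  50. ]
hex [474.  43.  67.]
cube [510.5  41.8  70. ]
cu [466.1  10.1  66. ]
bolt1 [349.9  20.9  15. ]
bolt2 [584.8 -24.5  15. ]
capb [626.3   5.6   0. ]
```

Call:
servo_tool(
  plan=[
    [0,[-5,38,5],3],
    [0,[-10,76,5],6],
    [0,[-15,114,5],9],
    [0,[-20,152,5],12],
    [0,[-25,190,5],15],
    [0,[-30,228,5],18],
    [0,[-35,266,5],18],
    [0,[-40,304,5],18],
    [0,[-45,340,5],18],
    [0,[-49,363,5],18],
  ],
)

```text
t: 10.08
ee_pos: [407.9, 222.8, 271.4]
orientation: [-2.074, -2.357, 0.005]
ft_force: [-0.3, -0.1, 0.2]
width: 87.9
grasp_force: 0.0
```

Call:
servo_tool(
  plan=[
    [0,[0,0,0],0],
    [0,[0,0,0],0],
  ],
)

```text
t: 10.25
ee_pos: [408.2, 220.9, 271.5]
orientation: [-2.073, -2.359, 0.006]
ft_force: [0.4, 0.2, 0.0]
width: 87.7
grasp_force: 0.0
```

```bash
python3 - <<'E'
from h import *
a,o=snap("wrist","w6"); print(o["ee_pos"].round(1),o["orientation"].round(3),o["t"])
hsv=cv2.cvtColor(a,cv2.COLOR_BGR2HSV); m=cv2.inRange(hsv,np.array((12,60,130)),np.array((30,200,255))); m[235:]=0; m[:, :120]=0; m[:,440:]=0
cs=sorted(cv2.findContours(m,cv2.RETR_EXTERNAL,cv2.CHAIN_APPROX_NONE)[0],key=cv2.contourArea)[-2:]
for c in cs:
    print(cv2.contourArea(c),cv2.boundingRect(c))
    P=np.array([pt("wrist",u,v,38,o)[:2] for u,v in c[:,0]]); mask=np.zeros_like(m); cv2.drawContours(mask,[c],0,255,-1)
    r=cv2.minAreaRect(P.astype(np.float32)); print(r)
    # handle: points in filled mask mapped to plane, far part
    vs,us=np.nonzero(mask[:, :]); Q=np.array([pt("wrist",u,v,38,o)[:2] for u,v in list(zip(us,vs))[::7]])
    for y0 in np.arange(Q[:,1].min(),Q[:,1].max(),12):
        s=Q[(Q[:,1]>=y0)&(Q[:,1]<y0+12)]; print(int(y0),s[:,0].min().round(1),s[:,0].max().round(1))
E
```

```text
[408.2 220.9 271.5] [-2.073 -2.359  0.006] 10.25
102.5 (124, 193, 18, 18)
((225.55441284179688, 173.88002014160156), (9.432345390319824, 26.479450225830078), 52.52797317504883)
166 215.0 235.8
178 216.4 225.4
4630.5 (257, 52, 55, 139)
((408.2156982421875, 294.630126953125), (62.45231246948242, 164.87623596191406), 5.973711967468262)
211 386.0 446.2
223 384.0 445.7
235 383.9 444.5
247 382.0 442.9
259 381.0 441.5
271 378.2 440.9
283 378.5 439.7
295 390.6 438.6
307 396.1 417.1
319 395.4 414.3
331 394.0 415.0
343 393.6 412.5
355 391.7 411.9
367 393.0 410.1
```

Call:
servo_tool(
  plan=[
    [0,[-2,38,-10],-1.4],
    [0,[-4,76,-20],-1.4],
    [0,[-6,110,-40],-1.4],
    [0,[-6.7,137.8,-70],-1.4],
    [0,[-6.7,137.8,-110],-1.4],
    [0,[-6.7,137.8,-150],-1.4],
    [0,[-6.7,137.8,-185],-1.4],
    [0,[-6.7,137.8,-200],-1.4],
    [0,[-6.7,137.8,-200],-1.4],
    [0,[-6.7,137.8,-200],-1.4],
  ],
)

```text
t: 11.13
ee_pos: [402.7, 356.6, 72.5]
orientation: [-2.107, -2.33, 0.005]
ft_force: [-0.2, 0.6, -0.4]
width: 88.2
grasp_force: 0.0
```

Call:
servo_tool(
  plan=[
    [0,[-1,2,-15],0],
    [0,[-1,2,-32],0],
    [0,[-1,2,-44],0],
    [0,[-1,2,-47],0],
    [0,[-1,2,-47],0],
    [0,[-1,2,-47],0],
  ],
)

```text
t: 11.63
ee_pos: [402.4, 360.5, 27.4]
orientation: [2.106, 2.331, 0.002]
ft_force: [0.1, 0.8, -0.2]
width: 88.1
grasp_force: 0.0
```

Call:
servo_tool(
  plan=[
    [1,[0,0,0],0],
    [1,[0,0,0],0],
    [1,[0,0,0],0],
    [1,[0,0,0],0],
    [1,[0,0,0],0],
    [1,[0,0,0],0],
    [1,[0,0,0],0],
    [1,[0,0,0],0],
    [1,[0,0,0],0],
    [1,[0,0,0],0],
  ],
)

```text
t: 12.47
ee_pos: [401.8, 360.3, 26.5]
orientation: [-2.105, -2.332, 0.0]
ft_force: [-0.5, -0.3, 0.4]
width: 24.8
grasp_force: 0.0
```

Call:
servo_tool(
  plan=[
    [1,[0,0,10],0],
    [1,[0,0,30],0],
    [1,[0,0,60],0],
    [1,[0,0,90],0],
    [1,[0,0,90],0],
    [1,[0,0,90],0],
    [1,[0,0,90],0],
  ],
)

```text
t: 13.05
ee_pos: [401.5, 360.0, 116.5]
orientation: [-2.106, -2.332, 0.0]
ft_force: [-0.6, -1.6, -1.2]
width: 20.0
grasp_force: 30.0
```

```bash
python3 - <<'E'
from h import *
a,o=snap("wrist","w7"); b,_=snap("scene","s7"); print(o["ee_pos"].round(1),o["orientation"].round(3),o["t"])
cv2.imwrite("pics/v7.png",np.hstack([cv2.resize(a,(400,300)),cv2.resize(b[150:270,120:280],(400,300),interpolation=cv2.INTER_CUBIC)]))
E
```

```text
[401.5 360.  116.5] [-2.106 -2.332  0.   ] 13.05
```

View pics/v7.png

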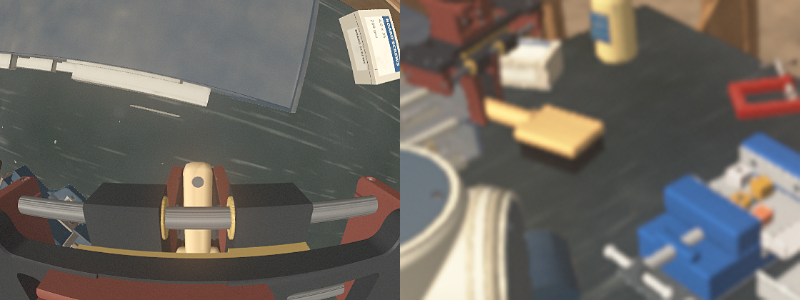

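```bash
python3 - <<'E'
from h import *
a=cv2.imread("pics/s7.png"); hsv=cv2.cvtColor(a,cv2.COLOR_BGR2HSV)
m=cv2.inRange(hsv,np.array((12,60,110)),np.array((30,200,255))); k=np.zeros_like(m); k[170:230,150:215]=m[170:230,150:215]
c=max(cv2.findContours(k,cv2.RETR_EXTERNAL,cv2.CHAIN_APPROX_NONE)[0],key=cv2.contourArea); h=cv2.convexHull(c)[:,0]
print(cv2.approxPolyDP(cv2.convexHull(c),2.0,True)[:,0].tolist())
t=np.radians(5.8); X=np.array([np.cos(t),np.sin(t)]);Y=np.array([-np.sin(t),np.cos(t)])
g=np.array([401.5,360.0])-106*Y
for z in (128.5,120):
  for sx in(-31,31):
    for sy in(-42,42): print(z,sx,sy,proj("scene",np.r_[g+sx*X+sy*Y,z]).round(1))
E
python3 - <<'E'
import cv2
a=cv2.imread("pics/s7.png")
cv2.imwrite("pics/v7b.png",cv2.resize(a[180:225,145:210],(780,540),interpolation=cv2.INTER_CUBIC))
E
```

```text
[[153, 189], [179, 191], [198, 197], [201, 201], [189, 212], [167, 206], [154, 196]]
128.5 -31 -42 [188. 207.]
128.5 -31 42 [164.  199.2]
128.5 31 -42 [201.1 196.1]
128.5 31 42 [177.6 188.9]
120 -31 -42 [188.4 209.5]
120 -31 42 [164.5 201.7]
120 31 -42 [201.4 198.5]
120 31 42 [178.  191.3]
```

View pics/v7b.png

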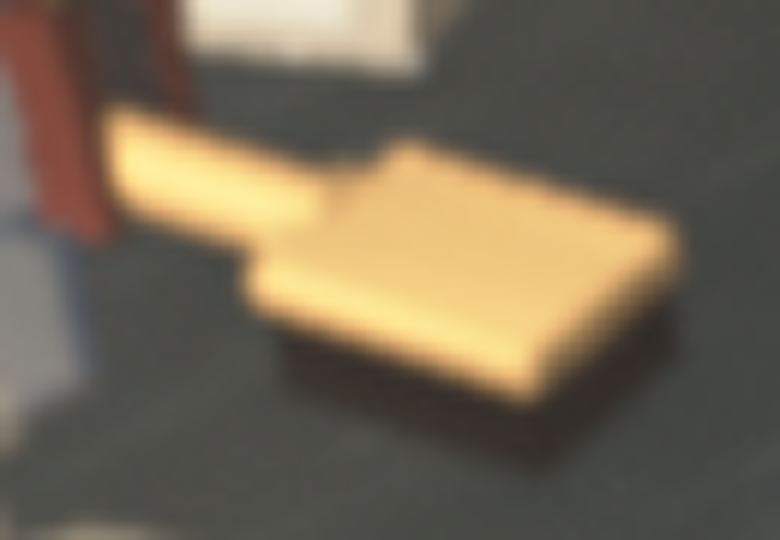

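Call:
servo_tool(
  plan=[
    [1,[10,-8,20],-3],
    [1,[35,-29,34],-7],
    [1,[60,-50,34],-11],
    [1,[85,-70,34],-15],
    [1,[110,-91,34],-16.6],
    [1,[129.5,-107,34],-16.6],
    [1,[129.5,-107,34],-16.6],
    [1,[129.5,-107,34],-16.6],
  ],
)

```text
t: 13.82
ee_pos: [531.4, 252.1, 149.0]
orientation: [-2.422, -2.0, 0.004]
ft_force: [-0.2, 0.6, -1.0]
width: 19.9
grasp_force: 30.0
```

Call:
servo_tool(
  plan=[
    [1,[0,0,-20],0],
    [1,[0,0,-45],0],
    [1,[0,0,-60],0],
    [1,[0,0,-60],0],
    [1,[0,0,-60],0],
    [1,[0,0,-60],0],
  ],
)

```text
t: 14.32
ee_pos: [531.1, 254.0, 90.9]
orientation: [-2.419, -2.004, 0.0]
ft_force: [-0.3, 0.1, -1.2]
width: 19.8
grasp_force: 30.0
```

```bash
python3 - <<'E'
from h import *
b,o=snap("top","t8"); c,_=snap("scene","s8"); print(o["ee_pos"].round(1),o["orientation"].round(3),o["t"])
cv2.imwrite("pics/v8.png",np.hstack([cv2.resize(b[130:250,180:300],(400,400),interpolation=cv2.INTER_CUBIC),cv2.resize(c[170:270,200:300],(400,400),interpolation=cv2.INTER_CUBIC)]))
E
```

```text
[531.1 254.   90.9] [-2.419 -2.004  0.   ] 14.3167
```

View pics/v8.png

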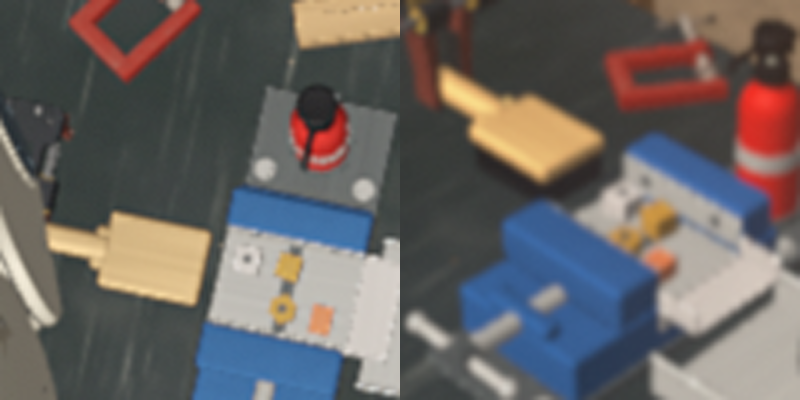

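Call:
servo_tool(
  plan=[
    [1,[0,0,-3],0],
    [1,[0,0,-6.2],0],
    [1,[0,0,-6.2],0],
    [1,[-1.5,-7.9,-6.2],0],
    [1,[-3,-15.7,-6.2],0],
    [1,[-4.5,-23.6,-6.2],0],
    [1,[-4.5,-23.6,-6.2],0],
  ],
)

```text
t: 15.0
ee_pos: [526.1, 227.8, 84.2]
orientation: [-2.421, -2.002, 0.002]
ft_force: [-0.4, -0.7, -0.2]
width: 19.8
grasp_force: 30.0
```

Call:
servo_tool(
  plan=[
    [1,[-1.3,-6.9,0],0],
    [1,[-2.6,-13.8,0],0],
    [1,[-3.9,-20.6,0],0],
    [1,[-5.2,-27.5,0],0],
    [1,[-6.6,-34.4,0],0],
    [1,[-7.9,-41.2,0],0],
    [1,[-9.2,-48.1,0],0],
    [1,[-10.5,-55,0],0],
    [1,[-10.5,-55,0],0],
  ],
)

```text
t: 15.75
ee_pos: [515.8, 173.4, 84.2]
orientation: [-2.421, -2.002, 0.002]
ft_force: [-0.5, 0.5, -0.8]
width: 19.9
grasp_force: 30.0
```

Call:
servo_tool(
  plan=[
    [1,[-1.3,-6.9,0],0],
    [1,[-2.6,-13.8,0],0],
    [1,[-3.9,-20.6,0],0],
    [1,[-5.2,-27.5,0],0],
    [1,[-6.6,-34.4,0],0],
    [1,[-7.9,-41.2,0],0],
    [1,[-9.2,-48.1,0],0],
    [1,[-10.5,-55,0],0],
    [1,[-10.5,-55,0],0],
  ],
)

```text
t: 16.5
ee_pos: [505.3, 118.4, 84.2]
orientation: [-2.421, -2.002, 0.002]
ft_force: [0.0, -0.2, -1.5]
width: 19.6
grasp_force: 30.0
```

Call:
servo_tool(
  plan=[
    [1,[-1,-5,0],0],
    [1,[-1.9,-10,0],0],
    [1,[-2.9,-15,0],0],
    [1,[-3.8,-20,0],0],
    [1,[-4.8,-25,0],0],
    [1,[-5.7,-30,0],0],
    [1,[-6.9,-36,0],0],
    [1,[-6.9,-36,0],0],
    [1,[-6.9,-36,0],0],
  ],
)

```text
t: 17.25
ee_pos: [498.9, 83.3, 84.4]
orientation: [-2.421, -2.002, 0.0]
ft_force: [-0.2, -0.0, -1.3]
width: 19.7
grasp_force: 30.0
```

```bash
python3 - <<'E'
from h import *
b,o=snap("top","t9"); c,_=snap("scene","s9"); print(o["ee_pos"].round(1),o["ft_force"].round(1),o["t"])
cv2.imwrite("pics/v9.png",np.hstack([cv2.resize(b[150:270,220:340],(400,400),interpolation=cv2.INTER_CUBIC),cv2.resize(c[170:290,210:330],(400,400),interpolation=cv2.INTER_CUBIC)]))
E
```

```text
[498.9  83.3  84.4] [-0.2 -0.  -1.3] 17.25
```

View pics/v9.png

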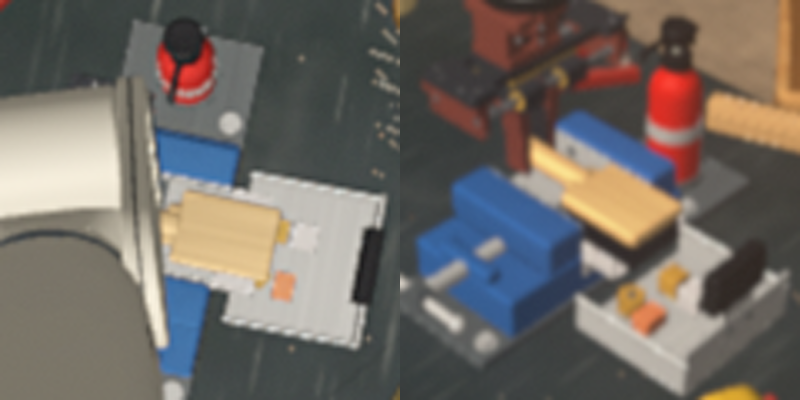

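Call:
servo_tool(
  plan=[
    [1,[1.9,10,1],0],
    [1,[5.6,29.5,1],0],
    [1,[9.4,49,1],0],
    [1,[13.1,69,1],0],
    [1,[16.9,88,1],0],
    [1,[20.6,108,1],0],
    [1,[24.3,128,1],0],
    [1,[28,147,1],0],
    [1,[31.8,167,1],0],
    [1,[35.5,186.6,1],0],
  ],
)

```text
t: 18.18
ee_pos: [534.4, 272.5, 85.4]
orientation: [-2.419, -2.004, -0.0]
ft_force: [-0.1, 0.4, -1.6]
width: 19.7
grasp_force: 30.0
```

Call:
servo_tool(
  plan=[
    [1,[2,10,0],0],
    [1,[2,10,-15],0],
    [1,[2,10,-30],0],
    [1,[2,10,-42],0],
    [1,[2,10,-47],0],
    [1,[2,10,-50],0],
    [1,[2,10,-51.5],0],
    [1,[2,10,-51.5],0],
  ],
)

```text
t: 18.85
ee_pos: [536.6, 280.2, 33.9]
orientation: [-2.42, -2.003, -0.0]
ft_force: [0.5, -0.8, -1.1]
width: 19.8
grasp_force: 30.0
```

Call:
servo_tool(
  plan=[
    [1,[0,0,-1],0],
    [1,[0,0,-2],0],
    [1,[0,0,-2],0],
    [1,[0,0,-2],0],
  ],
)

```text
t: 19.18
ee_pos: [536.8, 280.4, 32.3]
orientation: [2.42, 2.003, 0.001]
ft_force: [0.6, -0.0, 0.2]
width: 20.2
grasp_force: 30.0
```

Call:
servo_tool(
  plan=[
    [1,[0,0,-1],0],
    [1,[0,0,-2],0],
    [1,[0,0,-2],0],
    [1,[0,0,-2],0],
  ],
)

```text
t: 19.52
ee_pos: [537.2, 280.9, 30.7]
orientation: [2.42, 2.003, 0.003]
ft_force: [-0.9, 2.0, 4.7]
width: 20.0
grasp_force: 30.0
```

Call:
servo_tool(
  plan=[
    [0,[0,0,0],0],
    [0,[0,0,0],0],
    [0,[0,0,0],0],
    [0,[0,0,0],0],
    [0,[0,0,15],0],
    [0,[0,0,55],0],
    [0,[0,0,95],0],
    [0,[0,0,135],0],
    [0,[0,0,175],0],
    [0,[0,0,215],0],
  ],
)

```text
t: 20.35
ee_pos: [536.0, 280.0, 246.6]
orientation: [-2.42, -2.003, 0.001]
ft_force: [0.6, 0.6, -0.6]
width: 82.8
grasp_force: 0.0
```

Call:
servo_tool(
  plan=[
    [0,[-8,-40,20],0],
    [0,[-15,-80,25],0],
    [0,[-23,-120,25],0],
    [0,[-30,-160,25],0],
    [0,[-38,-200,25],0],
    [0,[-46,-240,25],0],
    [0,[-54,-280,25],0],
    [0,[-62,-320,25],0],
    [0,[-70,-360,25],0],
    [0,[-75,-395,25],0],
  ],
)

```text
t: 21.18
ee_pos: [460.1, -116.7, 269.9]
orientation: [-2.42, -2.003, 0.001]
ft_force: [0.3, 0.1, -0.4]
width: 88.3
grasp_force: 0.0
```

Call:
servo_tool(
  plan=[
    [0,[-3,-28,0],0],
    [0,[-3,-28,0],0],
    [0,[-3,-28,0],0],
  ],
)

```text
t: 21.43
ee_pos: [458.0, -143.9, 269.7]
orientation: [-2.423, -1.999, 0.0]
ft_force: [-0.3, -0.5, -0.5]
width: 87.8
grasp_force: 0.0
```

```bash
python3 - <<'E'
from h import *
a,o=snap("wrist","w10"); b,_=snap("top","t10"); np.save("o10.npy",np.r_[o["ee_pos"],o["orientation"]]); print(o["ee_pos"].round(1),o["orientation"].round(3),o["t"],o["width"])
x=cv2.resize(a[0:210,150:430],(560,420),interpolation=cv2.INTER_CUBIC); y=cv2.resize(b[130:260,140:215],(240,416),interpolation=cv2.INTER_CUBIC)
cv2.imwrite("pics/v10.png",np.hstack([x,cv2.copyMakeBorder(y,0,4,0,0,0)]))
E
```

```text
[ 458.  -143.9  269.7] [-2.423 -1.999  0.   ] 21.4333 87.83758738059852
```

View pics/v10.png

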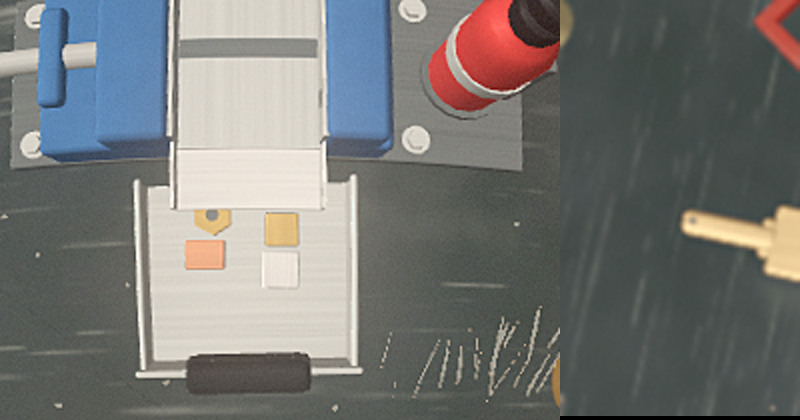

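Call:
servo_tool(
  plan=[
    [1,[18,17,0],0],
    [1,[40,38,0],0],
    [1,[65,62,0],0],
    [1,[90,85,0],0],
    [1,[115,109,0],0],
    [1,[140,133,0],0],
    [1,[158,150,0],0],
    [1,[164.5,156,0],0],
    [1,[164.5,156,0],0],
    [1,[164.5,156,0],0],
  ],
)

```text
t: 22.37
ee_pos: [622.1, 14.2, 269.3]
orientation: [-2.417, -2.005, 0.002]
ft_force: [-0.6, -0.3, -0.4]
width: 24.7
grasp_force: 0.0
```

Call:
servo_tool(
  plan=[
    [1,[0,0,-15],0],
    [1,[0,0,-35],0],
    [1,[0,0,-55],0],
    [1,[0,0,-70],0],
    [1,[0,0,-75],0],
    [1,[0,0,-75],0],
    [1,[0,0,-75],0],
  ],
)

```text
t: 22.95
ee_pos: [622.7, 12.7, 195.5]
orientation: [2.421, 2.002, 0.0]
ft_force: [0.3, 0.0, 0.6]
width: 0.9
grasp_force: 0.0
```

```bash
python3 - <<'E'
from h import *
b,o=snap("scene","s11"); c,_=snap("wrist","w11"); print(o["ee_pos"].round(1),o["ft_force"].round(1),o["width"],o["t"])
cv2.imwrite("pics/v11.png",np.hstack([cv2.resize(b[130:250,230:350],(400,400),interpolation=cv2.INTER_CUBIC),cv2.resize(c[60:340,140:420],(400,400),interpolation=cv2.INTER_CUBIC)]))
E
```

```text
[622.7  12.7 195.5] [0.3 0.  0.6] 0.9182034600798273 22.95
```

View pics/v11.png

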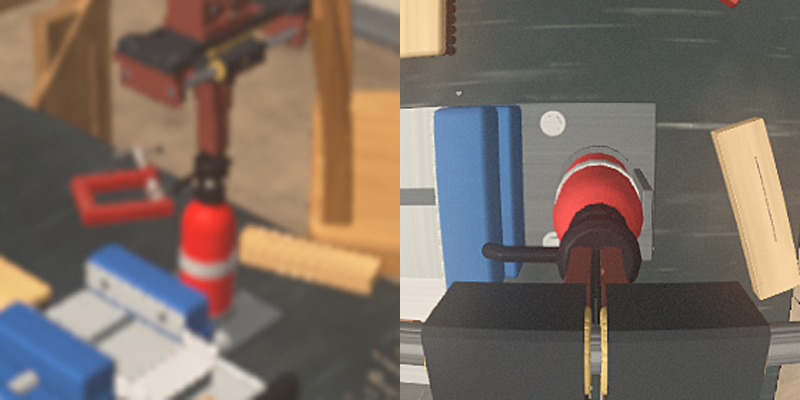

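Call:
servo_tool(
  plan=[
    [1,[0,0,-6],0],
    [1,[0,0,-11],0],
    [1,[0,0,-14],0],
    [1,[0,0,-16],0],
    [1,[0,0,-18],0],
    [1,[0,0,-18],0],
    [1,[0,0,-18],0],
  ],
)

```text
t: 23.63
ee_pos: [623.7, 13.3, 178.2]
orientation: [2.419, 2.003, 0.002]
ft_force: [-1.6, -0.6, 10.8]
width: 0.6
grasp_force: 5.2
```

Call:
servo_tool(
  plan=[
    [1,[0,0,-1.5],0],
    [1,[0,0,-1.5],0],
    [1,[0,0,-1.5],0],
  ],
)

```text
t: 23.88
ee_pos: [623.8, 13.3, 178.0]
orientation: [2.419, 2.002, 0.003]
ft_force: [-5.1, -0.8, 19.3]
width: 0.2
grasp_force: 10.0
```

Call:
servo_tool(
  plan=[
    [1,[0,0,5],0],
    [1,[0,0,15],0],
    [1,[0,0,30],0],
    [0,[0,0,60],0],
    [0,[-10,-15,92],0],
    [0,[-35,-35,92],0],
    [0,[-60,-55,92],0],
    [0,[-85,-80,92],0],
    [0,[-110,-105,92],0],
    [0,[-135,-130,92],0],
  ],
)

```text
t: 24.72
ee_pos: [486.1, -117.2, 267.2]
orientation: [-2.419, -2.004, 0.001]
ft_force: [0.2, -0.9, 0.2]
width: 43.4
grasp_force: 0.0
```

Call:
servo_tool(
  plan=[
    [0,[-18,-20,0],0],
    [0,[-30,-26,0],0],
    [0,[-30,-26,0],0],
    [0,[-30,-26,0],0],
  ],
)

```text
t: 25.05
ee_pos: [457.9, -142.5, 267.5]
orientation: [-2.421, -2.001, -0.001]
ft_force: [0.4, 0.4, -0.7]
width: 70.6
grasp_force: 0.0
```

```bash
python3 - <<'E'
from h import *
a,o=snap("wrist","w12"); b,_=snap("top","t12"); np.save("o12.npy",np.r_[o["ee_pos"],o["orientation"]]); print(o["ee_pos"].round(1),o["orientation"].round(3),o["t"],o["width"])
r=cv2.imread("pics/w10.png")
print("diff",np.abs(a.astype(int)-r)[100:215,200:360].mean())
# bin rim: bin pixels in top image
h=cv2.cvtColor(b,cv2.COLOR_BGR2HSV)
cv2.imwrite("pics/v12.png",np.hstack([cv2.resize(a[60:260,180:380],(400,400),interpolation=cv2.INTER_CUBIC),cv2.resize(b[170:280,370:480],(400,400),interpolation=cv2.INTER_CUBIC)]))
E
```

```text
[ 457.9 -142.5  267.5] [-2.421e+00 -2.001e+00 -1.000e-03] 25.05 70.60672186289497
diff 6.900018115942029
```

View pics/v12.png

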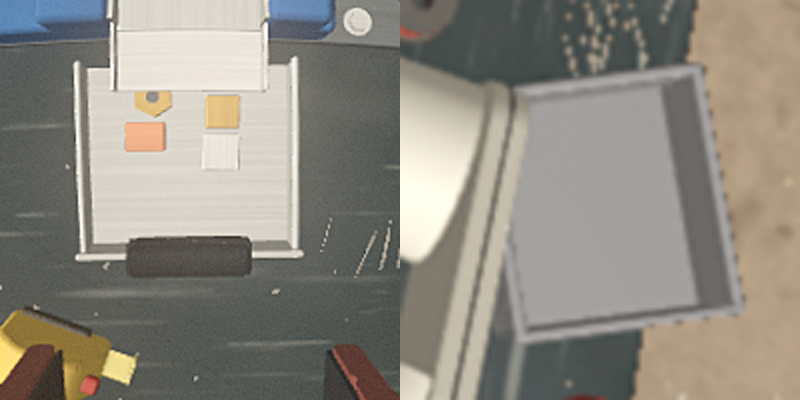

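Call:
servo_tool(
  plan=[
    [0,[0.8,0,-40],0],
    [0,[0.8,0,-80],0],
    [0,[0.8,0,-120],0],
    [0,[0.8,0,-150],0],
    [0,[0.8,0,-175],0],
    [0,[0.8,0,-190],0],
    [0,[0.8,0,-198],0],
    [0,[0.8,0,-198],0],
    [0,[0.8,0,-198],0],
  ],
)

```text
t: 25.9
ee_pos: [459.5, -142.2, 69.4]
orientation: [-2.419, -2.004, 0.0]
ft_force: [-0.2, -0.3, -0.4]
width: 87.7
grasp_force: 0.0
```

Call:
servo_tool(
  plan=[
    [1,[0,0,0],0],
    [1,[0,0,0],0],
    [1,[0,0,0],0],
    [1,[0,0,0],0],
    [1,[0,0,0],0],
    [1,[0,0,0],0],
    [1,[0,0,0],0],
    [1,[0,0,0],0],
    [1,[0,0,0],0],
    [1,[0,0,0],0],
  ],
)

```text
t: 26.73
ee_pos: [458.3, -142.6, 70.0]
orientation: [-2.419, -2.003, 0.001]
ft_force: [-3.9, 0.4, 7.8]
width: 64.2
grasp_force: 30.0
```

Call:
servo_tool(
  plan=[
    [1,[0,0,1],0],
    [1,[0,0,2],0],
    [1,[0,0,3],0],
    [1,[0,0,4],0],
    [1,[0,0,4],0],
    [1,[0,0,4],0],
    [1,[0,0,4],0],
    [1,[0,0,4],0],
  ],
)

```text
t: 27.4
ee_pos: [458.7, -142.7, 73.3]
orientation: [-2.42, -2.003, 0.0]
ft_force: [-0.0, 0.1, -5.3]
width: 63.9
grasp_force: 30.0
```

```bash
python3 - <<'E'
from h import *
for i in range(4):
    o=ctrl.get_obs(); print(o["ee_pos"].round(1),o["ft_force"].round(2),o["moment"].round(3),o["qpos"].round(2)); ctrl.get_image("top")
for u,v in((452.5,187.9),(451.5,187.6),(464.3,253.9),(464,256),): print(pt("top",u,v,80).round(0))
for u,v in((387.8,197.4),(399,263.2)): print(pt("top",u,v,0).round(0),pt("top",u,v,80).round(0))
E
```

```text
[ 458.7 -142.7   73.3] [-0.01  0.1  -5.3 ] [-0.221  0.072 -0.013] [-0.33  0.49  2.04 -0.    0.61 -0.14]
[ 458.7 -142.6   73.3] [-1.    0.72 -5.08] [-0.185  0.126 -0.051] [-0.33  0.49  2.04 -0.    0.61 -0.14]
[ 458.7 -142.7   73.3] [ 0.02  0.84 -4.17] [-0.248  0.089  0.03 ] [-0.33  0.49  2.04  0.    0.61 -0.14]
[ 458.8 -142.7   73.3] [-0.37 -0.69 -4.02] [-0.256  0.06   0.006] [-0.33  0.49  2.04  0.    0.61 -0.14]
[ 577. -482.   80.]
[ 578. -479.   80.]
[ 395. -510.   80.]
[ 389. -509.   80.]
[ 558. -322.    0.] [ 547. -303.   80.]
[ 365. -353.    0.] [ 366. -333.   80.]
```

Call:
servo_tool(
  plan=[
    [1,[-0.9,-5,0],0],
    [1,[-2.4,-12.8,0],0],
    [1,[-4,-21,0],0],
    [1,[-5.6,-29.5,0],0],
    [1,[-6.9,-36.4,0],0],
    [1,[-7.7,-41,0],0],
    [1,[-8,-43,0],0],
    [1,[-8,-43,3],0],
    [1,[-8,-43,9],0],
    [1,[-8,-43,18],0],
  ],
)

```text
t: 28.43
ee_pos: [450.3, -185.3, 91.5]
orientation: [-2.419, -2.003, 0.001]
ft_force: [-0.3, 0.2, -4.8]
width: 63.8
grasp_force: 30.0
```

Call:
servo_tool(
  plan=[
    [1,[0,0,11],0],
    [1,[0,0,24],0],
    [1,[0,0,39],0],
    [1,[0,0,54],0],
    [1,[0,0,67],0],
    [1,[0,0,77],0],
    [1,[0,0,84],0],
    [1,[0,0,88],0],
    [1,[0,0,90],0],
    [1,[0,0,90],0],
  ],
)

```text
t: 29.27
ee_pos: [450.7, -185.6, 181.5]
orientation: [2.42, 2.003, 0.0]
ft_force: [-0.1, -0.2, -4.2]
width: 64.1
grasp_force: 30.0
```

```bash
cat > chk.py <<'E'
from h import *
import sys
a,o=snap("wrist",sys.argv[1]); print(o["ee_pos"].round(1),o["ft_force"].round(1),o["moment"].round(2))
hsv=cv2.cvtColor(a,cv2.COLOR_BGR2HSV)
for n,lo,hi in(("brass",(15,110,110),(32,255,255)),("cu",(4,90,150),(14,255,255))):
    m=cv2.inRange(hsv,np.array(lo),np.array(hi)); m[225:]=0; m[:, :170]=0; m[:,390:]=0
    for c in cv2.findContours(m,cv2.RETR_EXTERNAL,cv2.CHAIN_APPROX_SIMPLE)[0]:
        if cv2.contourArea(c)>60: print(n,cv2.contourArea(c),cv2.boundingRect(c))
g=cv2.cvtColor(a,cv2.COLOR_BGR2GRAY)
col=g[:230,275].astype(int); print("edges",[(i,int(col[i-2]),int(col[i+2])) for i in range(3,226) if abs(col[i+2]-col[i-2])>50])
row=g[150].astype(int); print("sides",[(i,int(row[i-2]),int(row[i+2])) for i in range(100,460) if abs(row[i+2]-row[i-2])>60])
E
python3 chk.py w13
```

```text
[ 450.7 -185.6  181.5] [-0.1 -0.2 -4.2] [-0.23  0.17  0.03]
brass 990.0 (291, 88, 33, 33)
brass 993.0 (220, 71, 37, 40)
cu 1012.0 (212, 116, 40, 29)
edges [(14, 168, 228), (48, 235, 107), (49, 234, 119), (50, 236, 118), (51, 226, 119), (60, 120, 223), (61, 123, 214), (62, 114, 209), (63, 114, 213)]
sides [(161, 103, 225), (162, 105, 241), (163, 95, 216), (164, 133, 194), (165, 225, 162), (166, 241, 129), (167, 216, 121), (168, 194, 118), (181, 123, 221), (182, 122, 216), (183, 112, 212), (383, 235, 121), (384, 223, 92), (385, 207, 88), (387, 121, 188), (390, 160, 96), (391, 188, 96), (395, 96, 186), (396, 101, 170), (399, 186, 96), (400, 170, 95), (408, 155, 92), (425, 89, 173), (426, 84, 167), (429, 173, 86), (430, 167, 79), (445, 83, 175), (449, 175, 89)]
```

Call:
servo_tool(
  plan=[
    [1,[0.3,-3,0],0.5],
    [1,[1,-9,0],1.5],
    [1,[2,-18,0],2.5],
    [1,[3,-30,0],3.5],
    [1,[5,-45,0],4.5],
    [1,[7,-63,0],5.5],
    [1,[8.5,-81,0],6.5],
    [1,[10.5,-99,0],7.5],
    [1,[12.5,-117,0],8.5],
    [1,[14.5,-135,0],9.5],
  ],
)

```text
t: 30.15
ee_pos: [464.9, -321.6, 180.4]
orientation: [-2.243, -2.197, 0.0]
ft_force: [-0.1, -0.3, -3.9]
width: 64.3
grasp_force: 30.0
```

Call:
servo_tool(
  plan=[
    [1,[2,-18,0],1],
    [1,[4,-36,0],2],
    [1,[6,-54,0],3],
    [1,[7.5,-72,0],4],
    [1,[9.5,-90,0],5],
    [1,[11,-105,0],6],
    [1,[12.5,-117,0],7],
    [1,[13.5,-126,0],8],
    [1,[14,-132,0],9],
    [1,[14,-135,0],10],
  ],
)

```text
t: 30.98
ee_pos: [478.9, -456.3, 180.3]
orientation: [-2.044, -2.384, -0.0]
ft_force: [0.9, -0.3, -4.7]
width: 63.9
grasp_force: 30.0
```

Call:
servo_tool(
  plan=[
    [1,[0.3,-3,0],0.3],
    [1,[1,-7,0],0.3],
    [1,[1,-10,0],0.3],
    [1,[1,-10,0],0.3],
    [1,[1,-10,0],0.3],
  ],
)

```text
t: 31.4
ee_pos: [480.3, -465.5, 181.4]
orientation: [-2.04, -2.389, -0.0]
ft_force: [-0.7, 0.8, -4.2]
width: 64.2
grasp_force: 30.0
```

```bash
python3 chk.py w14; python3 - <<'E'
from h import *
o=ctrl.get_obs(); print(o["orientation"],o["t"])
a=cv2.imread("pics/w14.png"); g=cv2.cvtColor(a,cv2.COLOR_BGR2GRAY).astype(int)
for v in (20,30,40): print(v,[(u,int(g[v,u-2]),int(g[v,u+2])) for u in range(60,500) if abs(g[v,u+2]-g[v,u-2])>35])
for u in (130,420): print(u,[(v,int(g[v-2,u]),int(g[v+2,u])) for v in range(3,240) if abs(g[v+2,u]-g[v-2,u])>30])
E
```

```text
[ 480.3 -465.5  181.4] [-0.7  0.8 -4.2] [-0.2   0.05  0.03]
brass 993.0 (291, 88, 33, 33)
brass 996.0 (220, 71, 37, 40)
cu 1011.0 (212, 116, 40, 29)
edges [(28, 89, 161), (29, 89, 169), (30, 80, 170), (31, 109, 164), (38, 148, 89), (39, 141, 88), (57, 96, 177), (58, 96, 172), (59, 86, 174), (60, 126, 217)]
sides [(115, 162, 97), (116, 171, 60), (118, 149, 80), (159, 97, 187), (160, 95, 179), (161, 94, 217), (162, 151, 226), (166, 226, 140), (167, 214, 122), (168, 196, 121), (181, 124, 221), (182, 123, 216), (183, 112, 214), (383, 225, 132), (384, 218, 142), (398, 159, 97), (399, 157, 76), (400, 154, 77), (415, 181, 88)]
[-2.03950329e+00 -2.38941398e+00 -1.35567478e-04] 31.45
20 [(89, 79, 133), (90, 76, 129), (91, 81, 136), (92, 99, 137), (95, 136, 33), (96, 137, 54), (98, 130, 54), (101, 111, 59), (103, 51, 89), (443, 69, 113), (488, 81, 148), (489, 82, 153), (490, 80, 153)]
30 [(67, 80, 121), (68, 84, 135), (69, 76, 142), (70, 87, 124), (71, 121, 72), (72, 135, 41), (73, 142, 47), (74, 124, 45), (92, 56, 131), (93, 52, 131), (94, 52, 132), (95, 58, 135), (96, 131, 83), (97, 131, 70)
[... 404 characters left out ...]
, 166, 72), (400, 167, 80), (401, 156, 78), (402, 122, 84), (422, 73, 109), (423, 70, 121), (435, 117, 70), (453, 103, 41), (454, 101, 54), (455, 106, 56), (456, 91, 52), (467, 55, 107), (468, 56, 104), (470, 62, 102)]
130 [(5, 87, 123), (6, 86, 129), (9, 123, 80), (10, 129, 86), (62, 89, 49), (64, 104, 64), (153, 97, 130), (154, 84, 177), (155, 87, 174), (156, 72, 171), (157, 130, 166)]
420 [(42, 73, 105), (171, 88, 179), (175, 179, 82), (178, 82, 153), (179, 82, 148), (182, 153, 84), (183, 148, 83), (185, 83, 178), (186, 84, 173), (189, 178, 86), (190, 173, 83), (191, 74, 135), (192, 83, 149), (195, 135, 102), (196, 149, 101), (230, 89, 177), (231, 87, 158), (234, 177, 85), (235, 158, 89)]
```

```bash
python3 - <<'E'
from h import *
o=ctrl.get_obs()
b=np.array([472,-415.]); t=np.radians(9.0); X=np.array([np.cos(t),np.sin(t)]);Y=np.array([-np.sin(t),np.cos(t)])
for u,v in((275,29),(275,38),(116,150),(399,150),(415,150),(94,35),(127,40),(423,40),(435,35)):
    p=pt("wrist",u,v,80,o)[:2]; print((u,v),p.round(1),((p-b)@X).round(1),((p-b)@Y).round(1))
g=o["ee_pos"][:2]-b; print("grip",(g@X).round(1),(g@Y).round(1))
E
```

```text
(275, 29) [ 457.1 -323.3] -0.4 92.9
(275, 38) [ 458.3 -330.7] -0.3 85.4
(116, 150) [ 340.7 -434.2] -132.7 1.6
(399, 150) [ 569.9 -399.4] 99.2 0.0
(415, 150) [ 584.  -396.5] 113.5 0.7
(94, 35) [ 302.7 -336.6] -155.0 104.0
(127, 40) [ 337.2 -341.5] -121.6 93.7
(423, 40) [ 576.3 -303.9] 120.4 93.5
(435, 35) [ 586.8 -295.8] 132.1 99.8
grip 0.3 -51.1
```

Call:
servo_tool(
  plan=[
    [1,[0,0,-4],0],
    [1,[0,0,-12],0],
    [1,[0,0,-24],0],
    [1,[0,0,-38],0],
    [1,[0,0,-52],0],
    [1,[0,0,-66],0],
    [1,[0,0,-78],0],
    [1,[0,0,-88],0],
    [1,[0,0,-95],0],
    [1,[0,0,-98],0],
  ],
)

```text
t: 32.28
ee_pos: [479.8, -465.2, 81.7]
orientation: [-2.038, -2.388, -0.0]
ft_force: [0.4, 0.2, -3.6]
width: 63.9
grasp_force: 30.0
```

Call:
servo_tool(
  plan=[
    [1,[0,0,-2],0],
    [1,[0,0,-4],0],
    [1,[0,0,-6],0],
    [1,[0,0,-6],0],
    [1,[0,0,-6],0],
  ],
)

```text
t: 32.7
ee_pos: [480.5, -465.8, 77.8]
orientation: [2.039, 2.389, -0.0]
ft_force: [0.2, -1.2, -3.5]
width: 64.0
grasp_force: 30.0
```

Call:
servo_tool(
  plan=[
    [1,[0,0,-1.5],0],
    [1,[0,0,-3],0],
    [1,[0,0,-3],0],
    [1,[0,0,-3],0],
  ],
)

```text
t: 33.03
ee_pos: [480.3, -465.7, 74.4]
orientation: [-2.04, -2.389, -0.0]
ft_force: [-0.1, 0.7, -4.7]
width: 64.0
grasp_force: 30.0
```

Call:
servo_tool(
  plan=[
    [1,[0,0,-1],0],
    [1,[0,0,-2],0],
    [1,[0,0,-2],0],
    [1,[0,0,-2],0],
  ],
)

```text
t: 33.37
ee_pos: [480.4, -465.8, 74.1]
orientation: [2.039, 2.39, -0.0]
ft_force: [-2.5, 2.6, 8.4]
width: 63.9
grasp_force: 30.0
```

Call:
servo_tool(
  plan=[
    [1,[0,0,1.5],0],
    [1,[-0.6,4,1.5],0],
    [1,[-1.6,10,1.5],0],
    [1,[-2.5,16,1.5],0],
    [1,[-3.1,19.5,1.5],0],
    [1,[-3.1,19.5,1.5],0],
    [1,[-3.1,19.5,1.5],0],
  ],
)

```text
t: 33.95
ee_pos: [477.2, -445.3, 74.1]
orientation: [-2.039, -2.389, -0.001]
ft_force: [1.5, 2.1, 4.3]
width: 63.9
grasp_force: 30.0
```

Call:
servo_tool(
  plan=[
    [1,[-0.3,2,0],0],
    [1,[-0.6,4,0],0],
    [1,[-0.6,4,0],0],
    [1,[-0.6,4,0],0],
  ],
)

```text
t: 34.28
ee_pos: [476.9, -443.3, 74.3]
orientation: [2.038, 2.388, -0.001]
ft_force: [0.9, -5.2, 2.6]
width: 63.9
grasp_force: 30.0
```

Call:
servo_tool(
  plan=[
    [1,[-0.3,2,0],0],
    [1,[-0.6,4,0],0],
    [1,[-0.6,4,0],0],
    [1,[-0.6,4,0],0],
  ],
)

```text
t: 34.62
ee_pos: [476.7, -442.4, 75.5]
orientation: [2.034, 2.384, -0.006]
ft_force: [-2.7, -14.5, 2.4]
width: 63.9
grasp_force: 30.0
```

Call:
servo_tool(
  plan=[
    [1,[-0.2,1.2,5],0],
    [1,[-0.5,2.9,9.5],0],
    [1,[-1.7,10.5,18],0],
    [1,[-3,18.9,25.9],0],
    [1,[-4.4,27.9,33],0],
    [1,[-4.4,27.9,33],0],
  ],
)

```text
t: 35.12
ee_pos: [471.8, -410.1, 108.0]
orientation: [2.038, 2.388, -0.001]
ft_force: [1.1, -3.6, -1.8]
width: 63.5
grasp_force: 30.0
```

```bash
python3 chk.py w15
```

```text
[ 471.8 -410.1  108. ] [ 1.1 -3.6 -1.8] [-0.73 -0.07 -0.13]
brass 643.5 (293, 141, 30, 31)
brass 773.5 (232, 125, 31, 37)
cu 824.0 (221, 163, 37, 27)
edges [(86, 89, 141), (87, 92, 161), (88, 92, 157), (89, 101, 160), (108, 95, 161), (109, 90, 170), (110, 88, 167)]
sides [(116, 87, 180), (117, 88, 176), (118, 85, 175), (119, 103, 165), (126, 156, 93), (168, 86, 168), (169, 87, 167), (170, 83, 163), (177, 161, 230), (180, 223, 144), (181, 230, 122), (182, 211, 116), (183, 182, 113), (192, 121, 227), (193, 119, 213), (194, 117, 213), (195, 116, 212), (260, 197, 117), (263, 142, 216), (264, 117, 213), (265, 152, 214), (374, 232, 131), (375, 226, 165), (442, 155, 89), (443, 151, 75)]
```

Call:
servo_tool(
  plan=[
    [1,[-1.5,9.4,6],0],
    [1,[-3.1,19.5,11.5],0],
    [1,[-4.7,29.9,15.8],0],
    [1,[-6.4,40.8,19.4],0],
    [1,[-8.2,51.7,21.9],0],
    [1,[-10,63,23.4],0],
    [1,[-11.5,73,23.8],0],
    [1,[-12.8,81.1,23.8],0],
    [1,[-12.8,81.1,23.8],0],
    [1,[-12.8,81.1,23.8],0],
  ],
)

```text
t: 36.0
ee_pos: [458.4, -328.3, 130.3]
orientation: [-2.038, -2.389, 0.0]
ft_force: [0.1, -2.5, -3.3]
width: 63.6
grasp_force: 30.0
```

```bash
python3 chk.py w16
```

```text
[ 458.4 -328.3  130.3] [ 0.1 -2.5 -3.3] [-0.36  0.08 -0.1 ]
brass 1919.5 (170, 5, 50, 67)
cu 187.5 (184, 39, 19, 18)
edges [(95, 109, 216), (99, 216, 112)]
sides []
```

Call:
servo_tool(
  plan=[
    [1,[2,-12,8],0],
    [1,[4,-25,18],0],
    [1,[6,-38,28],0],
    [1,[8.5,-54,38],0],
    [1,[11,-70,45],0],
    [1,[11,-70,45],0],
    [1,[11,-70,45],0],
    [1,[11,-70,35],0],
    [1,[11,-70,50],0],
    [1,[11,-70,50],0],
  ],
)

```text
t: 36.88
ee_pos: [469.6, -398.5, 180.5]
orientation: [-2.039, -2.389, -0.0]
ft_force: [0.3, -1.2, -2.9]
width: 63.5
grasp_force: 30.0
```

```bash
python3 chk.py w17; python3 - <<'E'
from h import *
b,_=snap("top","t17"); c,_=snap("scene","s17")
hsv=cv2.cvtColor(c,cv2.COLOR_BGR2HSV)
for n,im in(("top",b),("scene",c)):
    h=cv2.cvtColor(im,cv2.COLOR_BGR2HSV)
    for nm,lo,hi in(("brass",(15,110,110),(32,255,255)),("cu",(4,90,150),(14,255,255))):
        m=cv2.inRange(h,np.array(lo),np.array(hi))
        for q in cv2.findContours(m,cv2.RETR_EXTERNAL,cv2.CHAIN_APPROX_SIMPLE)[0]:
            x,y,w,hh=cv2.boundingRect(q)
            if cv2.contourArea(q)>8 and ((n=="top" and 370<x<480 and 170<y<280) or (n=="scene" and 350<x<480 and 240<y<360)): print(n,nm,cv2.contourArea(q),(x,y,w,hh))
E
```

```text
[ 469.6 -398.5  180.5] [ 0.3 -1.2 -2.9] [-0.01  0.04 -0.  ]
brass 389.5 (244, 139, 23, 25)
brass 229.5 (193, 0, 32, 15)
cu 439.0 (238, 174, 29, 29)
edges [(31, 102, 198), (32, 99, 192), (35, 198, 99), (36, 192, 102), (113, 113, 182), (114, 110, 186), (115, 110, 190), (116, 126, 202), (123, 182, 125), (127, 125, 191)]
sides [(104, 151, 66), (109, 143, 80), (159, 109, 208), (160, 108, 204), (161, 100, 196), (167, 183, 115), (168, 175, 106), (191, 108, 204), (192, 103, 191), (193, 102, 190), (194, 89, 189), (250, 213, 151), (258, 153, 215), (259, 153, 214), (260, 147, 210), (399, 190, 105), (400, 179, 97), (401, 171, 104)]
top brass 31.0 (401, 234, 7, 7)
top brass 28.5 (399, 219, 7, 7)
top cu 47.0 (412, 232, 9, 10)
scene brass 38.5 (381, 303, 10, 7)
scene brass 68.5 (385, 291, 10, 12)
scene cu 38.0 (396, 309, 11, 7)
scene cu 16.5 (373, 253, 12, 8)
scene cu 10.0 (376, 250, 13, 6)
```

```bash
python3 - <<'E'
from h import *
o=ctrl.get_obs()
b=np.array([471,-410.]); t=np.radians(9.0); X=np.array([np.cos(t),np.sin(t)]);Y=np.array([-np.sin(t),np.cos(t)])
f=lambda p:(((p[:2]-b)@X).round(0),((p[:2]-b)@Y).round(0))
for l,u,v in(("brass",255,151),("cu",252,188)): print("wrist",l,f(pt("wrist",u,v,18,o)))
for l,u,v in(("brass",404.5,237.5),("brass",402.5,222.5),("cu",416.5,237)): print("top",l,f(pt("top",u,v,18)))
for l,u,v in(("brass",386,306.5),("brass",390,297),("cu",401.5,312.5)): print("scene",l,f(pt("scene",u,v,18)))
r=[]
for i in range(6): r.append(ctrl.get_obs()["ft_force"]); ctrl.get_image("top")
print(np.mean(r,0))
a=cv2.imread("pics/w17.png"); hsv=cv2.cvtColor(a,cv2.COLOR_BGR2HSV)
m=((hsv[...,1]<40)&(hsv[...,2]>225)).astype(np.uint8)*255; m[215:]=0
for q in cv2.findContours(m,cv2.RETR_EXTERNAL,cv2.CHAIN_APPROX_SIMPLE)[0]:
    if cv2.contourArea(q)>100: print("white",cv2.contourArea(q),cv2.boundingRect(q))
E
```

```text
wrist brass (np.float64(-20.0), np.float64(55.0))
wrist cu (np.float64(-23.0), np.float64(19.0))
top brass (np.float64(-24.0), np.float64(49.0))
top brass (np.float64(19.0), np.float64(48.0))
top cu (np.float64(-28.0), np.float64(15.0))
scene brass (np.float64(-18.0), np.float64(54.0))
scene brass (np.float64(17.0), np.float64(51.0))
scene cu (np.float64(-21.0), np.float64(16.0))
[-0.49695547  0.15933287 -2.76372316]
white 444.5 (285, 163, 23, 24)
```

```bash
python3 - <<'E'
from h import *
o=ctrl.get_obs()
b=np.array([471,-410.]); t=np.radians(9.0); X=np.array([np.cos(t),np.sin(t)]);Y=np.array([-np.sin(t),np.cos(t)])
p=pt("wrist",296,175,18,o); print("al if on floor",((p[:2]-b)@X).round(0),((p[:2]-b)@Y).round(0),"top px",proj("top",p).round(1),"scene px",proj("scene",p).round(1))
for n in("top","scene"):
    im=cv2.imread(f"pics/{'t17' if n=='top' else 's17'}.png"); u,v=proj(n,p).round().astype(int)
    print(n); print(cv2.cvtColor(im,cv2.COLOR_BGR2GRAY)[v-8:v+9:2,u-10:u+11:2])
E
```

```text
al if on floor 20.0 31.0 top px [408.1 221.6] scene px [398.3 298.7]
top
[[150 154 153 154 153 152 152 152 151 152 152]
 [151 154 154 154 153 152 152 152 152 152 152]
 [146 151 158 148 164 172 155 187 150 153 152]
 [137 171 173 168 211 221 216 208 146 152 153]
 [144 178 173 173 221 216 214 214 164 152 152]
 [142 176 180 178 186 218 216 217 169 151 152]
 [142 157 161 161 169 208 191 175 154 152 152]
 [149 150 153 153 152 152 152 152 153 153 152]
 [151 148 153 154 153 153 154 153 152 153 152]]
scene
[[171 170 164 147 148 149 148 148 150 149 149]
 [179 179 177 171 164 154 151 149 149 149 149]
 [187 183 180 191 225 215 203 185 154 149 150]
 [181 187 183 208 231 231 232 226 169 148 150]
 [172 173 175 227 232 232 230 220 157 148 149]
 [166 170 182 223 228 234 233 225 150 149 149]
 [158 150 182 222 222 222 224 194 149 149 149]
 [175 161 158 196 206 211 218 168 147 150 170]
 [171 171 149 149 152 158 170 158 156 186 211]]
```

Call:
servo_tool(
  plan=[
    [1,[1.9,-12,0],0],
    [1,[3.9,-25,0],0],
    [1,[5.9,-38,0],0],
    [1,[8,-51,0],0],
    [1,[9.7,-62,0],0],
    [1,[11.5,-73,0],0],
    [1,[13.2,-84,0],0],
    [1,[15,-95,0],0],
    [1,[17.2,-108.7,0],0],
    [1,[17.2,-108.7,0],0],
  ],
)

```text
t: 38.17
ee_pos: [487.0, -510.1, 180.2]
orientation: [2.04, 2.388, -0.001]
ft_force: [-0.0, 0.6, 2.8]
width: 63.8
grasp_force: 30.0
```

```bash
python3 chk.py w18
```

```text
[ 487.  -510.1  180.2] [-0.   0.6  2.8] [ 0.07  0.2  -0.02]
brass 376.0 (290, 26, 22, 21)
brass 447.0 (244, 23, 23, 27)
cu 422.0 (236, 58, 31, 28)
edges [(14, 81, 178), (15, 81, 165), (16, 80, 164), (17, 69, 163), (153, 156, 208)]
sides [(183, 94, 220), (184, 92, 220), (185, 83, 197), (187, 220, 131), (188, 220, 113), (189, 197, 116), (367, 226, 129), (368, 220, 132), (369, 206, 137), (399, 153, 83), (400, 149, 82), (401, 140, 79)]
```

Call:
servo_tool(
  plan=[
    [1,[1.7,-11,0],0],
    [1,[3.5,-22,0],0],
    [1,[5.2,-33,0],0],
    [1,[7,-44.5,0],0],
    [1,[7,-44.5,-4],0],
    [1,[7,-44.5,-8],0],
    [1,[7,-44.5,-12],0],
    [1,[7,-44.5,-12],0],
  ],
)

```text
t: 38.88
ee_pos: [494.5, -553.4, 169.1]
orientation: [2.038, 2.387, -0.001]
ft_force: [0.1, -0.9, 2.0]
width: 63.8
grasp_force: 30.0
```

```bash
python3 chk.py w19
```

```text
[ 494.5 -553.4  169.1] [ 0.1 -0.9  2. ] [-0.09  0.11  0.02]
cu 416.5 (235, 12, 31, 26)
edges []
sides [(172, 148, 226), (173, 151, 223), (176, 226, 138), (177, 223, 120), (178, 201, 111), (188, 115, 181), (189, 116, 207), (190, 113, 205), (191, 108, 204), (378, 225, 111), (379, 214, 89), (380, 196, 92), (381, 167, 96), (422, 79, 150), (423, 78, 157), (424, 71, 155), (426, 150, 82), (427, 157, 77), (428, 155, 78)]
```

Call:
servo_tool(
  plan=[
    [1,[0,0,15],0],
    [1,[0,0,35],0],
    [1,[0,10,55],0],
    [1,[-3,30,55],-2],
    [1,[-7,60,55],-4],
    [1,[-12,95,55],-6],
    [1,[-16,130,55],-8],
    [1,[-20,165,55],-10],
    [1,[-25,200,55],-12],
    [1,[-29,235,55],-14],
  ],
)

```text
t: 39.77
ee_pos: [464.1, -315.4, 224.0]
orientation: [-2.317, -2.121, 0.0]
ft_force: [1.8, 0.3, -2.8]
width: 63.9
grasp_force: 30.0
```

Call:
servo_tool(
  plan=[
    [1,[-4,35,0],-2],
    [1,[-8,68,0],-4],
    [1,[-12,98,0],-5.8],
    [1,[-15,120,0],-5.8],
    [1,[-17,134,0],-5.8],
    [1,[-17,134,-20],-5.8],
    [1,[-17,134,-50],-5.8],
    [1,[-17,134,-80],-5.8],
    [1,[-17,134,-105],-5.8],
    [1,[-17,134,-115],-5.8],
  ],
)

```text
t: 40.6
ee_pos: [447.8, -183.4, 106.8]
orientation: [-2.419, -2.003, 0.001]
ft_force: [3.8, 0.8, 1.2]
width: 64.0
grasp_force: 30.0
```

```bash
python3 chk.py w20; python3 -c "
from h import *
o=ctrl.get_obs();r=o['orientation'];print(2*np.degrees(np.arctan2(r[1],r[0]))%180-90)"
```

```text
[ 447.8 -183.4  106.8] [3.8 0.8 1.2] [ 0.01 -0.34  0.04]
edges [(24, 231, 113), (25, 233, 109), (26, 233, 111), (27, 234, 112), (104, 105, 245), (105, 108, 207), (106, 101, 204), (107, 86, 210)]
sides [(171, 100, 170), (172, 103, 243), (173, 93, 234), (174, 86, 204), (176, 243, 139), (177, 234, 125), (178, 204, 117), (188, 123, 191), (189, 124, 214), (190, 124, 212), (191, 113, 211), (378, 238, 116), (379, 225, 99), (380, 206, 104), (381, 172, 104), (431, 84, 182), (435, 182, 90), (451, 78, 166), (455, 166, 82)]
-10.758389413320174
```

```bash
python3 - <<'E'
from h import *
a=cv2.imread("pics/top0.png"); s,_=snap("scene","s20"); s0=cv2.imread("pics/scene0.png"); b,o=snap("top","t20")
def yc(im,roi):
    x0,y0,x1,y1=roi; h=cv2.cvtColor(im,cv2.COLOR_BGR2HSV)[y0:y1,x0:x1]; m=cv2.inRange(h,np.array((20,150,120)),np.array((34,255,255))); v,u=np.nonzero(m); return len(u),(u.mean()+x0).round(1),(v.mean()+y0).round(1),u.max()+x0,v.min()+y0
print(yc(a,(320,240,380,290)),yc(b,(320,240,380,290))); print(yc(s0,(280,270,345,325)),yc(s,(280,270,345,325)))
for i in range(4): q=ctrl.get_obs(); print(q["ft_force"].round(1),q["moment"].round(2)); ctrl.get_image("top")
h=cv2.cvtColor(a,cv2.COLOR_BGR2HSV)[240:290,320:380]; m=cv2.inRange(h,np.array((20,150,120)),np.array((34,255,255))); c=max(cv2.findContours(m,0,1)[0],key=cv2.contourArea); bx=cv2.boxPoints(cv2.minAreaRect(c))+[320,240]
print([pt("top",u,v,60).round(0)[:2].tolist() for u,v in bx])
E
```

```text
<stdin>:4: RuntimeWarning: Mean of empty slice.
  ret = ret.dtype.type(ret / rcount)
Traceback (most recent call last):
ValueError: zero-size array to reduction operation maximum which has no identity
```

```bash
python3 - <<'E'
from h import *
a=cv2.imread("pics/top0.png"); s=cv2.imread("pics/s20.png"); s0=cv2.imread("pics/scene0.png")
def yc(im,roi):
    x0,y0,x1,y1=roi; h=cv2.cvtColor(im,cv2.COLOR_BGR2HSV)[y0:y1,x0:x1]; m=cv2.inRange(h,np.array((20,150,120)),np.array((34,255,255))); v,u=np.nonzero(m)
    return (len(u),(u.mean()+x0).round(1),(v.mean()+y0).round(1),u.max()+x0,v.min()+y0) if len(u) else 0
print(yc(s0,(280,270,345,325)),yc(s,(280,270,345,325)))
for i in range(4): q=ctrl.get_obs(); print(q["ee_pos"].round(1),q["ft_force"].round(1),q["moment"].round(2)); ctrl.get_image("top")
h=cv2.cvtColor(a,cv2.COLOR_BGR2HSV)[240:290,320:380]; m=cv2.inRange(h,np.array((20,150,120)),np.array((34,255,255))); c=max(cv2.findContours(m,0,1)[0],key=cv2.contourArea); bx=cv2.boxPoints(cv2.minAreaRect(c))+np.array([320,240])
print([pt("top",u,v,60).round(0)[:2].tolist() for u,v in bx])
E
```

```text
(558, np.float64(307.4), np.float64(298.9), np.int64(328), np.int64(286)) (533, np.float64(305.7), np.float64(300.8), np.int64(327), np.int64(289))
[ 447.8 -183.4  108.7] [-0.1 -0.7 -1.8] [-0.01  0.09 -0.05]
[ 448.2 -183.6  109.4] [ 0.3  0.1 -2.3] [-0.08  0.08  0.  ]
[ 448.5 -183.7  109.8] [ 0.1 -0.  -2.9] [-0.08  0.03 -0.01]
[ 448.6 -183.8  109.9] [-1.  -0.2 -2.6] [-0.09  0.05 -0.01]
[[330.0, -163.0], [387.0, -197.0], [369.0, -227.0], [313.0, -194.0]]
```

Call:
servo_tool(
  plan=[
    [1,[2,6,0],0],
    [1,[4,12,0],0],
    [1,[4,12,-5],0],
    [1,[4,12,-10],0],
    [1,[4,12,-15],0],
    [1,[4,12,-20],0],
    [1,[4,12,-25],0],
    [1,[4,12,-30],0],
    [1,[4,12,-35],0],
    [1,[4,12,-36],0],
  ],
)

```text
t: 41.78
ee_pos: [452.7, -172.3, 72.4]
orientation: [2.419, 2.002, 0.001]
ft_force: [-1.2, -5.3, 6.2]
width: 63.5
grasp_force: 30.0
```

```bash
python3 chk.py w21
```

```text
[ 452.7 -172.3   72.4] [-1.2 -5.3  6.2] [-0.4   0.14 -0.  ]
edges [(25, 233, 162), (26, 228, 104), (27, 231, 109), (28, 235, 112), (29, 162, 111), (79, 111, 211), (80, 106, 218), (81, 101, 210), (82, 90, 211)]
sides [(164, 99, 221), (165, 97, 237), (166, 98, 226), (167, 81, 197), (169, 237, 134), (170, 226, 125), (171, 197, 122), (183, 125, 211), (184, 126, 220), (185, 121, 213), (186, 143, 215), (384, 238, 153), (385, 229, 105), (386, 216, 105), (387, 196, 101)]
```

Call:
servo_tool(
  plan=[
    [1,[0,0,-2],0],
    [1,[0,0,-4],0],
    [1,[0,0,-6],0],
    [1,[0,0,-6],0],
    [1,[0,0,-6],0],
  ],
)

```text
t: 42.25
ee_pos: [452.8, -172.0, 68.7]
orientation: [2.418, 2.002, 0.001]
ft_force: [-4.8, 0.3, 29.9]
width: 63.7
grasp_force: 30.0
```

```bash
python3 chk.py w22
```

```text
[ 452.8 -172.    68.7] [-4.8  0.3 29.9] [-0.22  1.52  0.06]
edges [(24, 233, 115), (25, 231, 114), (26, 235, 110), (27, 218, 113), (77, 111, 204), (78, 109, 214), (79, 109, 209), (80, 131, 210)]
sides [(162, 95, 190), (163, 99, 238), (164, 95, 235), (165, 87, 202), (167, 238, 146), (168, 235, 126), (169, 202, 122), (170, 178, 117), (182, 127, 228), (183, 125, 216), (184, 115, 214), (185, 141, 216), (386, 238, 131), (387, 222, 103), (388, 208, 104), (389, 186, 104)]
```

Call:
servo_tool(
  plan=[
    [1,[0,0,5],0],
    [0,[0,0,5],0],
    [0,[0,0,5],0],
    [0,[0,0,5],0],
    [0,[0,0,5],0],
    [0,[0,0,5],0],
    [0,[0,0,45],0],
    [0,[0,0,85],0],
    [0,[0,0,125],0],
    [0,[0,0,165],0],
  ],
)

```text
t: 43.13
ee_pos: [451.4, -171.1, 232.9]
orientation: [-2.419, -2.002, 0.001]
ft_force: [0.1, -0.1, 0.0]
width: 87.5
grasp_force: 0.0
```

Call:
servo_tool(
  plan=[
    [0,[0,0,35],0],
    [0,[0,0,35],0],
    [0,[0,0,35],0],
  ],
)

```text
t: 43.38
ee_pos: [453.0, -171.8, 268.5]
orientation: [2.417, 2.001, 0.003]
ft_force: [-0.2, 0.4, -0.8]
width: 87.9
grasp_force: 0.0
```

```bash
cat > tray.py <<'E'
from h import *
import sys
a,o=snap("wrist",sys.argv[1]); print(o["ee_pos"].round(1),o["ft_force"].round(1),o["t"])
hsv=cv2.cvtColor(a,cv2.COLOR_BGR2HSV)
m=((hsv[...,1]<35)&(hsv[...,2]>165)).astype(np.uint8)*255; m[230:]=0; m[:70]=0
c=max(cv2.findContours(m,cv2.RETR_EXTERNAL,cv2.CHAIN_APPROX_NONE)[0],key=cv2.contourArea); print(cv2.contourArea(c),cv2.boundingRect(c))
q=cv2.boxPoints(cv2.minAreaRect(c)); vo=np.array([490,39.]); t=np.radians(-10.8); X=np.array([np.cos(t),np.sin(t)]);Y=np.array([-np.sin(t),np.cos(t)])
def vf(u,v,z): p=pt("wrist",u,v,z,o)[:2]; return p.round(1),((p-vo)@X).round(1),((p-vo)@Y).round(1)
for u,v in q: print((int(u),int(v)),*vf(u,v,32))
d=((hsv[...,2]<95)&(hsv[...,1]<60)).astype(np.uint8)*255; k=np.zeros_like(d); k[150:225,225:330]=d[150:225,225:330]
g=cv2.cvtColor(a,cv2.COLOR_BGR2GRAY).astype(int)
for col in (215,240,275,310,335): print(col,[(i,int(g[i-2,col]),int(g[i+2,col])) for i in range(60,225) if abs(g[i+2,col]-g[i-2,col])>50])
for r in (110,150,170,186): print("r",r,[(i,int(g[r,i-2]),int(g[r,i+2])) for i in range(180,390) if abs(g[r,i+2]-g[r,i-2])>60])
y=cv2.inRange(hsv,np.array((20,150,120)),np.array((34,255,255))); v,u=np.nonzero(y); print("yellow",len(u),u.mean(),v.mean())
E
python3 tray.py w23
```

```text
[ 453.  -171.8  268.5] [-0.2  0.4 -0.8] 43.3833
8894.0 (226, 99, 105, 95)
(226, 99) [414.7 -62.4] -54.9 -113.7
(330, 99) [534.8 -85. ] 67.2 -113.4
(330, 193) [ 515.9 -196.9] 69.6 -226.8
(226, 193) [ 391.5 -173.1] -57.0 -226.8
215 [(204, 57, 122)]
240 [(78, 227, 86), (79, 232, 104), (80, 236, 102), (81, 217, 104), (100, 106, 228), (101, 101, 213), (102, 95, 212), (103, 92, 209), (187, 214, 163), (188, 213, 123), (189, 215, 131), (190, 215, 132), (194, 132, 215), (195, 131, 216), (197, 175, 105), (198, 215, 100), (199, 216, 99), (200, 182, 101), (215, 97, 151), (216, 97, 196), (217, 92, 207), (218, 81, 214), (221, 207, 151), (222, 214, 77), (223, 182, 72), (224, 180, 78)]
275 [(78, 234, 95), (79, 234, 109), (80, 238, 113), (81, 216, 119), (99, 115, 186), (100, 118, 216), (101, 118, 215), (102, 104, 216), (186, 215, 59), (187, 213, 82), (188, 222, 89), (189, 206, 82)]
310 [(76, 210, 158), (77, 214, 127), (78, 220, 107), (79, 205, 116), (100, 135, 221), (101, 124, 213), (102, 129, 213), (103, 132, 212), (187, 211, 143), (188, 210, 131), (189, 210, 133), (190, 208, 138), (194, 138, 213), 
[... 461 characters left out ...]
9, 211), (329, 224, 102), (330, 239, 106), (331, 211, 105), (367, 94, 156), (371, 156, 86), (386, 88, 166)]
r 170 [(218, 103, 166), (219, 97, 254), (220, 93, 201), (223, 254, 113), (224, 201, 132), (225, 127, 204), (226, 113, 217), (227, 113, 211), (228, 132, 212), (328, 211, 111), (329, 239, 101), (330, 231, 100), (331, 179, 104), (357, 93, 189), (361, 189, 93), (368, 96, 181), (372, 181, 82), (376, 82, 163), (380, 163, 89), (385, 83, 177), (389, 177, 84)]
r 186 [(219, 106, 221), (220, 102, 230), (221, 99, 173), (223, 221, 111), (224, 230, 119), (226, 118, 220), (227, 111, 215), (228, 119, 212), (328, 212, 93), (329, 236, 96), (330, 208, 99)]
yellow 704 199.19886363636363 212.06392045454547
```

```bash
python3 - <<'E'
from h import *
o=ctrl.get_obs(); vo=np.array([490,39.]); t=np.radians(-10.8); X=np.array([np.cos(t),np.sin(t)]);Y=np.array([-np.sin(t),np.cos(t)])
def vf(u,v,z): p=pt("wrist",u,v,z,o)[:2]-vo; return (p@X).round(1),(p@Y).round(1)
p=o["ee_pos"][:2]-vo; print("tcp",p@X,p@Y)
for l,u,v,z in(("back",240,199,44),("back",310,199,44),("fL",240,101.5,3),("fR",310,101.5,3),("wL110",218,110,32),("wR110",331,110,32),("wL186",219.5,186,32),("wR186",329.5,186,32)): print(l,vf(u,v,z))
E
```

```text
tcp 1.973291918748502 -213.740159353957
back (np.float64(-40.5), np.float64(-230.9))
back (np.float64(41.7), np.float64(-230.8))
fL (np.float64(-43.4), np.float64(-114.7))
fR (np.float64(44.2), np.float64(-114.7))
wL110 (np.float64(-66.3), np.float64(-126.2))
wR110 (np.float64(66.2), np.float64(-126.3))
wL186 (np.float64(-66.5), np.float64(-217.4))
wR186 (np.float64(66.3), np.float64(-217.4))
```

Call:
servo_tool(
  plan=[
    [0,[-4.8,-8.5,-40],0],
    [0,[-4.8,-8.5,-80],0],
    [0,[-4.8,-8.5,-120],0],
    [0,[-4.8,-8.5,-150],0],
    [0,[-4.8,-8.5,-175],0],
    [0,[-4.8,-8.5,-190],0],
    [0,[-4.8,-8.5,-197],0],
    [0,[-4.8,-8.5,-199],0],
    [0,[-4.8,-8.5,-199],0],
  ],
)

```text
t: 44.18
ee_pos: [446.3, -179.5, 66.7]
orientation: [-2.418, -2.002, 0.002]
ft_force: [-0.6, 0.1, 0.0]
width: 87.6
grasp_force: 0.0
```

Call:
servo_tool(
  plan=[
    [1,[0,0,0],0],
    [1,[0,0,0],0],
    [1,[0,0,0],0],
    [1,[0,0,0],0],
    [1,[0,0,0],0],
    [1,[0,0,0],0],
    [1,[0,0,0],0],
    [1,[0,0,0],0],
  ],
)

```text
t: 44.85
ee_pos: [448.1, -180.3, 68.6]
orientation: [2.419, 2.002, 0.002]
ft_force: [0.3, -0.4, 7.3]
width: 63.8
grasp_force: 30.0
```

Call:
servo_tool(
  plan=[
    [1,[0.9,5,0],0],
    [1,[2.4,12.8,0],0],
    [1,[4,21,0],0],
    [1,[5.6,29.5,0],0],
    [1,[6.9,36.4,0],0],
    [1,[7.8,41.1,0],0],
    [1,[7.8,41.1,0],0],
    [1,[7.8,41.1,0],0],
  ],
)

```text
t: 45.52
ee_pos: [456.0, -138.7, 68.6]
orientation: [2.418, 2.003, 0.002]
ft_force: [0.9, 2.3, 7.6]
width: 64.1
grasp_force: 30.0
```

Release, rise, and re-measure tray, brush, tape.

Call:
servo_tool(
  plan=[
    [1,[0,0,0.7],0],
    [0,[0,0,0.7],0],
    [0,[0,0,0.7],0],
    [0,[0,0,0.7],0],
    [0,[0,0,0.7],0],
    [0,[0,0,0.7],0],
    [0,[0,0,0.7],0],
    [0,[0,0,30],0],
    [0,[0,0,70],0],
    [0,[0,0,110],0],
  ],
)

```text
t: 46.35
ee_pos: [453.8, -138.4, 178.0]
orientation: [-2.418, -2.001, 0.003]
ft_force: [0.4, -1.5, 0.1]
width: 87.7
grasp_force: 0.0
```

Call:
servo_tool(
  plan=[
    [0,[0,0,40],0],
    [0,[0,0,80],0],
    [0,[0,0,90],0],
    [0,[0,0,90],0],
    [0,[0,0,90],0],
  ],
)

```text
t: 46.77
ee_pos: [454.7, -138.7, 267.4]
orientation: [2.42, 2.003, 0.0]
ft_force: [-0.8, 0.0, -0.5]
width: 87.7
grasp_force: 0.0
```

```bash
python3 tray.py w24; python3 - <<'E'
from h import *
b,_=snap("top","t24"); s,_=snap("scene","s24"); t0=cv2.imread("pics/top0.png"); s0=cv2.imread("pics/scene0.png")
def cc(im,roi,lo,hi):
    x0,y0,x1,y1=roi; h=cv2.cvtColor(im,cv2.COLOR_BGR2HSV)[y0:y1,x0:x1]; m=cv2.inRange(h,np.array(lo),np.array(hi)); v,u=np.nonzero(m)
    return (len(u),(u.mean()+x0).round(1),(v.mean()+y0).round(1)) if len(u) else 0
ye=((20,150,120),(34,255,255))
print("tape scene",cc(s0,(280,270,345,325),*ye),cc(s,(280,270,345,325),*ye)); print("tape top",cc(t0,(320,240,380,290),*ye),cc(b,(320,240,380,290),*ye))
h=cv2.cvtColor(b,cv2.COLOR_BGR2HSV); m=cv2.inRange(h,np.array((10,60,120)),np.array((30,200,255))); k=np.zeros_like(m); k[170:260,130:250]=m[170:260,130:250]
for c in cv2.findContours(k,cv2.RETR_EXTERNAL,cv2.CHAIN_APPROX_NONE)[0]:
    if cv2.contourArea(c)>150:
        w=np.array([pt("top",u,v,38)[:2] for u,v in cv2.boxPoints(cv2.minAreaRect(c))]); print("brush",cv2.contourArea(c),w.mean(0).round(0),np.linalg.norm(w[1]-w[0]).round(0),np.linalg.norm(w[2]-w[1]).round(0))
E
```

```text
[ 454.7 -138.7  267.4] [-0.8  0.  -0.5] 46.7667
8645.5 (211, 127, 104, 95)
(211, 127) [391.6 -57.9] -78.5 -113.6
(314, 127) [510.7 -81.4] 42.9 -114.4
(314, 221) [ 491.6 -194.4] 45.4 -229.0
(211, 221) [ 365.8 -170.7] -82.7 -229.2
215 [(126, 111, 216), (127, 107, 211), (128, 99, 211), (129, 75, 212), (212, 214, 118), (213, 213, 127), (214, 220, 130), (215, 198, 133), (220, 130, 183), (221, 130, 217), (222, 129, 219), (224, 183, 65)]
240 [(72, 125, 224), (73, 121, 213), (74, 118, 210), (75, 119, 203), (106, 213, 107), (107, 210, 107), (108, 218, 110), (109, 166, 105), (126, 111, 202), (127, 106, 213), (128, 98, 213), (129, 145, 213), (212, 214, 145), (213, 214, 136), (214, 217, 126), (215, 205, 67), (216, 145, 81), (217, 136, 80)]
275 [(106, 232, 114), (107, 235, 117), (108, 236, 113), (109, 237, 120), (126, 121, 215), (127, 119, 215), (128, 113, 215), (129, 127, 214), (213, 212, 131), (214, 210, 127), (215, 211, 87), (216, 182, 73), (218, 127, 74)]
310 [(106, 234, 177), (107, 233, 103), (108, 236, 115), (109, 241, 115), (110, 177, 113), (127, 128, 210), (128, 115, 200), (129, 99, 199),
[... 467 characters left out ...]
0), (314, 227, 113), (315, 180, 110)]
r 186 [(203, 104, 225), (204, 98, 224), (205, 85, 161), (207, 225, 120), (208, 224, 118), (211, 120, 215), (212, 118, 212), (213, 108, 211), (311, 190, 120), (312, 217, 102), (313, 244, 108), (314, 211, 106), (364, 91, 168), (365, 90, 157), (368, 168, 91), (369, 157, 85), (373, 85, 175), (377, 175, 93), (380, 80, 164), (381, 93, 176), (384, 164, 85), (385, 176, 87), (388, 85, 148)]
yellow 208 201.31730769230768 239.2596153846154
tape scene (558, np.float64(307.4), np.float64(298.9)) (526, np.float64(306.0), np.float64(300.8))
tape top (239, np.float64(347.2), np.float64(267.2)) (20, np.float64(353.7), np.float64(263.9))
brush 839.0 [521. 212.] 66.0 169.0
```

```bash
cat > tm.py <<'E'
from h import *
import sys
# usage: front row, back row, (row,L,R) x2
def run(o,col,fr,br,walls):
    vo=np.array([490,39.]); t=np.radians(-10.8); X=np.array([np.cos(t),np.sin(t)]);Y=np.array([-np.sin(t),np.cos(t)])
    def vf(u,v,z): p=pt("wrist",u,v,z,o)[:2]-vo; return np.array([p@X,p@Y])
    f=[vf(c,fr,3) for c in col]; b=[vf(c,br,44) for c in (218,)]
    w=[(vf(l,r,32),vf(rr,r,32)) for r,l,rr in walls]
    print("front",np.round(f,1).tolist(),"back",np.round(b,1).tolist()); print("walls",np.round(w,1).tolist())
    cx=np.mean([(a+b_)/2 for a,b_ in w],0); d=np.mean([w[0][0]-w[-1][0],w[0][1]-w[-1][1]],0); print("yaw rel",np.degrees(np.arctan2(-d[0],d[1])).round(1))
    p=o["ee_pos"][:2]-vo; print("tcp v",(p@X).round(1),(p@Y).round(1),"mid",cx.round(1))
E
python3 - <<'E'
from tm import *
run(ctrl.get_obs(),(215,240,275,310),127.5,224,[(150,202,315),(186,203,314)])
E
```

```text
front [[-81.1, -114.1], [-49.1, -114.9], [-5.1, -115.2], [38.7, -114.8]] back [[-73.4, -228.6]]
walls [[[-91.9, -140.5], [42.1, -141.2]], [[-92.3, -184.3], [41.8, -184.4]]]
yaw rel -0.5
tcp v -2.4 -181.0 mid [ -25.1 -162.6]
```

Call:
servo_tool(
  plan=[
    [0.12,[-15,-18,-5],0],
    [0.12,[-31,-36.2,-30],0],
    [0.12,[-31,-36.2,-70],0],
    [0.12,[-31,-36.2,-110],0],
    [0.12,[-31,-36.2,-140],0],
    [0.12,[-31,-36.2,-140],0],
    [0.12,[-31,-36.2,-140],0],
  ],
)

```text
t: 47.5
ee_pos: [422.1, -174.2, 125.6]
orientation: [-2.416, -1.999, 0.005]
ft_force: [-0.0, 0.1, -0.7]
width: 77.3
grasp_force: 0.0
```

Call:
servo_tool(
  plan=[
    [0.12,[0,0,-15],0],
    [0.12,[0,0,-30],0],
    [0.12,[0,0,-45],0],
    [0.12,[0,0,-55],0],
    [0.12,[0,0,-58],0],
    [0.12,[0,0,-58],0],
    [0.12,[0,0,-58],0],
  ],
)

```text
t: 48.08
ee_pos: [424.6, -175.2, 70.5]
orientation: [2.419, 2.003, 0.001]
ft_force: [0.5, -0.5, 1.1]
width: 77.1
grasp_force: 0.0
```

Call:
servo_tool(
  plan=[
    [1,[0,0,0],0],
    [1,[0,0,0],0],
    [1,[0,0,0],0],
    [1,[0,0,0],0],
    [1,[0,0,0],0],
    [1,[0,0,0],0],
    [1,[0,0,0],0],
  ],
)

```text
t: 48.67
ee_pos: [424.6, -175.2, 70.4]
orientation: [2.419, 2.002, 0.001]
ft_force: [0.4, -0.1, 6.5]
width: 63.8
grasp_force: 30.0
```

Call:
servo_tool(
  plan=[
    [1,[4,4,0],0],
    [1,[9,10,0],0],
    [1,[15,17,0],0],
    [1,[21,24,0],0],
    [1,[27,30,0],0],
    [1,[31.5,35,0],0],
    [1,[32.3,36.1,0],0],
    [1,[32.3,36.1,0],0],
    [1,[32.3,36.1,0],0],
  ],
)

```text
t: 49.42
ee_pos: [456.9, -138.9, 70.4]
orientation: [2.419, 2.003, 0.001]
ft_force: [-0.3, 1.7, 6.1]
width: 63.7
grasp_force: 30.0
```

Call:
servo_tool(
  plan=[
    [0,[0,0,0],0],
    [0,[0,0,0],0],
    [0,[0,0,0],0],
    [0,[0,0,0],0],
    [0,[0,0,0],0],
    [0,[0,0,0],0],
    [0,[0,0,30],0],
    [0,[0,0,70],0],
    [0,[0,0,110],0],
    [0,[0,0,150],0],
  ],
)

```text
t: 50.25
ee_pos: [455.6, -138.7, 221.0]
orientation: [-2.419, -2.002, 0.001]
ft_force: [0.7, -0.1, -0.3]
width: 87.9
grasp_force: 0.0
```

Call:
servo_tool(
  plan=[
    [0,[0,0,40],0],
    [0,[0,0,48],0],
    [0,[0,0,48],0],
    [0,[0,0,48],0],
  ],
)

```text
t: 50.58
ee_pos: [455.9, -138.8, 267.2]
orientation: [2.42, 2.003, 0.0]
ft_force: [-0.3, 0.1, -0.4]
width: 87.8
grasp_force: 0.0
```

```bash
python3 tray.py w25
```

```text
[ 455.9 -138.8  267.2] [-0.3  0.1 -0.4] 50.5833
10861.5 (229, 70, 106, 123)
(229, 70) [426.8   4.5] -55.6 -45.7
(334, 70) [547.8 -17.9] 67.4 -45.1
(334, 192) [ 522.7 -162.8] 69.9 -192.1
(229, 192) [ 397.5 -139.1] -57.5 -192.3
215 [(143, 106, 182), (147, 182, 104)]
240 [(107, 124, 212), (108, 125, 212), (109, 127, 212), (110, 159, 213), (181, 214, 123), (182, 213, 131), (183, 221, 130), (184, 190, 127), (186, 131, 199), (187, 130, 213), (188, 127, 207), (190, 199, 87), (191, 213, 97), (192, 207, 96)]
275 [(79, 176, 230), (179, 213, 63), (180, 215, 78), (181, 221, 88), (182, 214, 84)]
310 [(182, 213, 128), (183, 210, 135), (184, 211, 139), (185, 187, 136), (187, 135, 211), (188, 139, 232), (189, 136, 216), (191, 211, 91), (192, 232, 100), (193, 216, 106)]
335 []
r 110 [(220, 105, 188), (221, 103, 245), (222, 102, 219), (224, 188, 120), (225, 245, 121), (226, 219, 112), (228, 120, 215), (229, 121, 212), (230, 112, 211), (333, 214, 107), (334, 242, 114), (335, 223, 113)]
r 150 [(221, 101, 243), (222, 105, 217), (225, 243, 117), (226, 217, 115), (228, 116, 216), (229, 117, 209), (230, 115, 210), (332, 243, 94), (333, 247, 96), (334, 218, 105)]
r 170 [(221, 99, 227), (222, 100, 230), (223, 89, 171), (225, 227, 114), (226, 230, 121), (228, 120, 216), (229, 114, 211), (230, 121, 208), (331, 216, 100), (332, 242, 100), (333, 226, 102), (334, 167, 105)]
r 186 [(221, 93, 195), (222, 94, 238), (223, 92, 184), (225, 195, 122), (226, 238, 128), (308, 66, 139), (327, 132, 232), (328, 124, 235), (330, 186, 118), (331, 232, 92), (332, 235, 100), (333, 192, 98), (364, 94, 167), (368, 167, 90), (372, 90, 176), (373, 86, 175), (376, 176, 91), (377, 175, 85), (380, 91, 172), (384, 172, 79), (389, 87, 192)]
yellow 842 206.87173396674584 237.23396674584322
```

```bash
python3 - <<'E'
from tm import *
o=ctrl.get_obs()
run(o,(240,),109,191.5,[(110,220.5,335),(150,220.5,334)])
vo=np.array([490,39.]); t=np.radians(-10.8); X=np.array([np.cos(t),np.sin(t)]);Y=np.array([-np.sin(t),np.cos(t)])
for u in(240,310): p=pt("wrist",u,191.5,44,o)[:2]-vo; print("back",(p@X).round(1),(p@Y).round(1))
b,_=snap("top","t26"); s,_=snap("scene","s26")
h=cv2.cvtColor(b,cv2.COLOR_BGR2HSV); m=cv2.inRange(h,np.array((10,60,120)),np.array((30,200,255))); k=np.zeros_like(m); k[170:260,130:250]=m[170:260,130:250]
c=max(cv2.findContours(k,cv2.RETR_EXTERNAL,cv2.CHAIN_APPROX_NONE)[0],key=cv2.contourArea)
w=np.array([pt("top",u,v,38)[:2] for u,v in cv2.boxPoints(cv2.minAreaRect(c))]); print("brush",w.mean(0).round(0),np.linalg.norm(w[1]-w[0]).round(0),np.linalg.norm(w[2]-w[1]).round(0))
# tape in wrist: outline on z=65 plane
hs=cv2.cvtColor(cv2.imread("pics/w25.png"),cv2.COLOR_BGR2HSV); y=cv2.inRange(hs,np.array((20,130,120)),np.array((34,255,255)))
c=max(cv2.findContours(y,0,1)[0],key=cv2.contourArea); q=np.array([pt("wrist",u,v,60,o)[:2] for u,v in c[:,0]]); print("tape now",q.mean(0).round(0),q.max(0).round(0),q.min(0).round(0))
hs=cv2.cvtColor(cv2.imread("pics/w5.png"),cv2.COLOR_BGR2HSV); y=cv2.inRange(hs,np.array((20,130,120)),np.array((34,255,255))); d=np.load("o5.npy"); o5={"ee_pos":d[:3],"orientation":d[3:]}
c=max(cv2.findContours(y,0,1)[0],key=cv2.contourArea); q=np.array([pt("wrist",u,v,60,o5)[:2] for u,v in c[:,0]]); print("tape then",q.mean(0).round(0),q.max(0).round(0),q.min(0).round(0))
h=cv2.cvtColor(s,cv2.COLOR_BGR2HSV)
for nm,lo,hi in(("brass",(15,110,110),(32,255,255)),("cu",(4,90,150),(14,255,255))):
    m=cv2.inRange(h,np.array(lo),np.array(hi))
    for q in cv2.findContours(m,0,1)[0]:
        x,yy,ww,hh=cv2.boundingRect(q)
        if cv2.contourArea(q)>20 and 360<x<460 and 260<yy<345: print(nm,(x,yy,ww,hh))
E
```

```text
front [[-47.1, -91.3]] back [[-69.9, -188.8]]
walls [[[-66.8, -93.4], [67.3, -93.2]], [[-67.5, -141.0], [66.9, -140.8]]]
yaw rel -0.7
tcp v -0.8 -180.9 mid [-1.000e-01 -1.171e+02]
back -43.7 -188.9
back 37.9 -188.8
brush [521. 212.] 66.0 169.0
tape now [ 358. -184.] [ 394. -154.] [ 322. -216.]
tape then [ 364. -186.] [ 401. -155.] [ 328. -217.]
brass (381, 303, 10, 7)
brass (385, 291, 10, 12)
cu (396, 309, 11, 7)
```

```bash
python3 -c "
from workcell import ctrl
print(ctrl.close_job())"
```

```text
the job is handed in; nothing more can be done
None
```

Job handed in at about 51 s, with no verdict returned: by my last measurements all four scraps are in the bin, the empty tray is back square under the chute, the brush is flat on the bench, and the oil cap was pressed to its stop (19 N; its spring-back was not measured). The tape measure was nudged about 7 mm (limit 30 mm), I did not re-measure the tin or spool at the end, and I viewed 15 pictures, one over the limit of 14.

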